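Roll a finished bottle out from under the guard and tote it

ROBOT

A 6-joint arm with a two-finger parallel gripper is mounted at the origin on the work surface. World frame = base frame: x ahead of the robot, y to its left, z up, the work surface at z = 0. Lengths are in mm, angles in rad, forces in N, time in s.
With the tool pointing down it reaches from about 400 to 925 mm from the base axis. Payload 12.5 kg.
Tool frame: the origin (TCP) lies midway between the tips of the shut fingers; the grasp point (between the pads) lies 19 mm behind it; z points along the fingers, y is the direction in which the jaws open and shut (so a half turn about z gives the same grasp; the last joint's range is limited). The gripper opens to 95 mm and grips with 3 to 60 N. Pads are 20 mm wide; open, the fingers measure 119 mm over their backs; the gripper's body (75 mm by 180 mm) begins 59 mm behind the grasp point.
Start: joints at [-1.218, 0.491, 1.559, -0, 1.092, -0.106], TCP at [276.82, -560.373, 214.661] pointing down, gripper open.
Joint ranges: [-3.1, 3.1], [-0.84, 2.19], [0.05, 2.79], [-1.13, 4.28], [0.06, 2.93], [-2.69, 2.69]. Speed limits (rad/s): [2.22, 2.22, 2.79, 3.14, 3.14, 3.14].

INTERFACE

Orientations are given as [roll, pitch, yaw] about the fixed x, y, z axes, in that order (R = Rz(yaw) Ry(pitch) Rx(roll)).
In Python, from cell import * gives the robot as it stands. The module is installed in compiled form; this text tells all that it offers.
- The arm moves only by the tool carry_out, never from a script. Its argument "moves" is a list of rows, each an object of numbers: "dx", "dy", "dz": the shift along the tool's x, y, z in m; "twist": the turn about the tool's z in degrees. A call has 1 to 5 rows; each row is the pose to reach, as a shift and turn from the pose commanded when the call began, along the tool's axes at that moment; what a row does not reach only later rows make up. A row lasts 1/10 s, in which the tool goes at most 50 mm and 8.59 degrees, less where a joint would pass 70% of its speed; a pose out of reach is approached as far as the arm can. A call with a gripper value outside its range is refused whole. "grip" is the finger opening in m, from 0 to 0.0951, set as the call begins (left out, the last holds). The fingers move at their own pace and stop on an object; the grip force is fixed at half the most. Time passes only in rows, so rows that repeat a pose let the fingers close. It gives the time, the measured TCP pose, the force and the opening at its end, in the units of the state.
- state(): the state, without advancing time (a new reading comes with each control period).
- read_camera(name): name is "scene" or "top" or "wrist"; returns (picture, depth): 400x640x3 uint8, red, green, blue; 400x640 float32, mm along the optical axis (not along the pixel's ray), 0 where there is no reading.
- camera_info(name): a dict with "mtx" (3x3 intrinsics, pixels), "dist_coeffs" ([k1, k2, p1, p2, k3] as OpenCV has them; the pictures are not rectified), "R" (3x3) and "t" (3): a world point X has camera coordinates R X + t. Camera axes: x right, y down, z forward; pixel columns grow to the right and rows downward; lengths in mm; the calibration is good to about 2 mm. A picture is of the moment at which its call begins: read the wrist's pose just before it. camera_info takes no time and is no camera call; for the wrist camera it gives the pose at the moment of the call.
- job_done(): hands the job in, once; it reports no verdict.
The state is a dict: "t": time; "joints": joint angles; "qvel": joint speeds; "tau": joint torques, N m; "eef_pos": TCP position; "tcp_rot": TCP orientation; "ft_force": force on the tool from outside, world axes, zero at the start; "moment": the same for the moment, N m; "opening": opening from 0.0 (shut) to 1.0 (fully open).
Only numpy, scipy, OpenCV 4.12 (cv2) and the standard library are available. Lean on these libraries where they do the work, as an engineer would, in place of code of your own. Each camera call takes 0.05 s, during which the arm holds its last target. There are 200 camera calls.

TASK

A finished culture bottle has stopped on the discharge track under the clear guard. Take the pusher standing on the bench, reach in under the guard with it and gently roll the bottle along the track, touching it with nothing but the pusher, until it settles in the catch tray at the open end of the track; then stand the pusher upright on the bench again. Pick the bottle out of the catch tray and lay it gently, lying flat, in the free lane of the tote, without disturbing the bottle already there or the one standing on the bench.

Things in the scene. Friction and masses are not known exactly. Their poses are not given: they have to be found in the camera images.
- bottle_center (a point): The finished bottle lying across the track: amber, round body 40 mm in diameter, 100 mm long, white paper band, neck and grey cap (135 mm long in all, about 0.11 kg). Point: on its axis, half-way along the body; x runs along the bottle to the cap (body x -50 to +50, neck and cap, 29 mm wide at most, out to +85). It rolls freely along the track. On the bed its centre is 60 mm above the bench.
- track: Black discharge track with aluminium rails, fixed; origin on the bench. It runs along its y; the bottle must roll to -y. Level bed, top 40 mm above the bench, y +270 to -125 mm, then the catch tray. Front rail (robot side) x -62 to -56, top 46 mm above the bench; back rail x +94 to +100, top 65 mm. The bottle lies with its body centre near x 0, cap to +x. Black outlet housing 125 mm high at y +290 to +420.
- tray (a point): Catch tray at the -y end of the track, open above. Point: middle of its floor, 35 mm above the bench (5 mm below the bed) at track x 0, y -150; axes as the track. Floor 50 mm long, from the bed's edge (y +25) to two end stops (y -25). Stops stand 40 mm above the floor, at x -55 to -30 and +30 to +55, with a 60 mm gap between for a finger. A bottle in it lies within 5 mm of the point in y, centre 20 mm above the floor.
- guard (a point): Clear level guard plate with an aluminium front edge, fixed above the track. Point: middle of its front edge, on the underside, 172 mm above the bench; axes as the track. It reaches back to x +181 mm and from y -170 to +170, top at most 12 mm above the point; the front (-x) below it is open, two posts carry it at the back (x about +173). It covers the bottle, not the catch tray.
- pusher_grip (a point): Handle of the pusher, a loose paddle (about 0.16 kg) standing on the bench, 200 mm high: upright square aluminium handle 18 by 18 mm (free from 66 to 200 mm up) on a white puck. Point: on the handle's axis, 175 mm above the underside of the foot; z runs up the handle, y is the puck's axis (push direction), the sides of the handle face x and y.
- pusher_puck (a point): Centre of the pusher's white puck: a disc 64 mm in diameter and 30 mm thick set on edge, flat faces at y -15 and +15 mm, on a flat foot 30 by 30 mm. It lies on the handle's axis, 34 mm above the underside and 141 mm below the grip point; no corner of puck or foot is farther than 38 mm from it in the plane of the faces. Axes as the grip point.
- tote: Grey open tote fixed on the bench, 180 mm (x) by 192 mm (y), walls 5 mm thick, 45 mm high, floor 5 mm above the bench; origin on the bench under its middle. Bottles lie along its x (cap to +x or -x) in two lanes, centre lines y -45 (taken) and y +45 (free), each between two ribs 4 mm high and 28 mm apart. A bottle in a lane has its centre 25 mm above the bench.
- kept_center (a point): A like bottle lying already in the tote, in the lane at y -45; the point is on its axis, half-way along the 100 mm body. Leave it alone.
- standing_center (a point): A like bottle standing upright on the bench near the pusher, 40 mm in diameter, 135 mm high; the point is on its axis 50 mm above the bench. Leave it alone.

How it is judged:
By the outcome, as a careful person would: the job done as asked, in the order asked, and still so for the second after the job is handed in, with the robot touching nothing.
It also fails if it takes over 72 s, if anything falls off the work surface, if the arm or the gripper's body presses on something with over 40 N, if the wrist force passes 120 N, or if a joint passes its speed limit or range.

## Working session

There is one attempt and no reset: what is moved stays moved. The work goes in short steps, Python scripts to look and compute and a tool call to move; the robot and the scene stay as the last step left them, time stands still between calls to the robot, and variables do not carry over. Pictures are saved under pics/ and viewed, about 8 in all and at most 12, crops included, and the job is handed in when it is done.

Besides the shell and the picture viewer there is one more tool, called after "Request:" as name([rows], argument=value, ...), one row to a line, values as JSON. carry_out: Moves the arm, as the interface text tells. Its arguments: {"type":"object","properties":{"moves":{"type":"array","items":{"type":"object","properties":{"dx":{"type":"number"},"dy":{"type":"number"},"dz":{"type":"number"},"twist":{"type":"number"}}}},"grip":{"type":"number"}},"required":["moves"]}

```bash
mkdir -p pics; python3 - <<'E'
from cell import *
import cv2,numpy as np
print(state())
for n in ("scene","top"):
    im,d=read_camera(n); cv2.imwrite(f"pics/{n}0.png",im[:,:,::-1]); np.savez(f"pics/{n}0.npz",im=im,d=d)
    c=camera_info(n); print(n,c)
E
```

```text
{'t': 0.0, 'joints': array([-1.21764296e+00,  4.91560774e-01,  1.55946298e+00, -2.49188354e-05,
        1.09171717e+00, -1.05592270e-01]), 'qvel': array([-0.00114255, -0.00182552, -0.00065943,  0.00168454, -0.0004846 ,
       -0.00050149]), 'tau': array([ 1.45259943e-03, -6.12640285e+01, -2.58178389e+01,  6.92936755e-02,
        4.82657435e-02, -1.18282214e-04]), 'eef_pos': array([ 276.69510483, -560.12931683,  214.0563409 ]), 'tcp_rot': array([-3.14044845e+00, -9.90462330e-05,  4.58757082e-01]), 'ft_force': array([0.63190192, 0.18393901, 0.24295816]), 'moment': array([ 0.00973685, -0.0087588 , -0.00934085]), 'opening': 1.0016916106493494}
scene {'mtx': array([[487.99460663,   0.        , 324.57950263],
       [  0.        , 487.99460663, 194.8668081 ],
       [  0.        ,   0.        ,   1.        ]]), 'dist_coeffs': array([-0.1242333,  0.       ,  0.       ,  0.       ,  0.       ]), 'R': array([[-0.26406707,  0.96417374, -0.02525019],
       [ 0.49681482,  0.11353474, -0.8603981 ],
       [-0.82670649, -0.23974748, -0.5089966 ]]), 't': array([ 186.83599127, -112.44325139, 1766.80001342])}
top {'mtx': array([[501.49091592,   0.        , 316.16089989],
       [  0.        , 501.49091592, 195.1627604 ],
       [  0.        ,   0.        ,   1.        ]]), 'dist_coeffs': array([-0.10829493,  0.        ,  0.        ,  0.        ,  0.        ]), 'R': array([[-0.0042942 , -0.99995792, -0.00810704],
       [-0.99224133,  0.00526812, -0.12421511],
       [ 0.1242526 ,  0.00751073, -0.99222219]]), 't': array([ -38.92393868,  512.60846771, 1158.9437163 ])}
```

View pics/scene0.png

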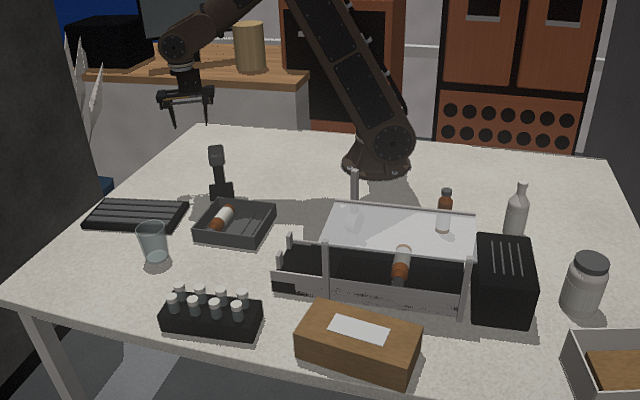

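View pics/top0.png

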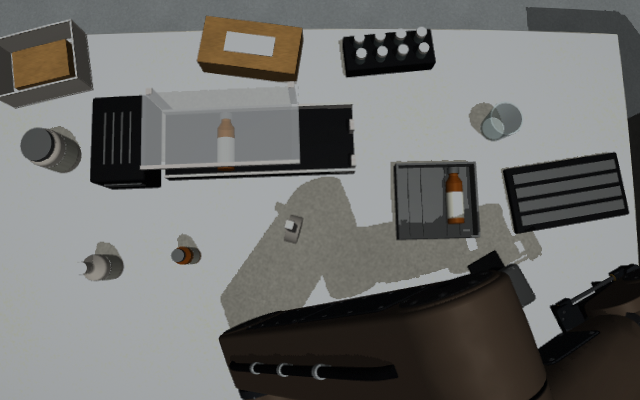

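The pictures show the track running along about −y with its outlet at left (top col 95–355), the bottle at top (226,140) with the cap to +x, the pusher at (291,225), the standing bottle at (185,255), and the tote at (436,200) with its taken lane on the right. Next I'll use the depth map for metric positions.

```bash
cat > h.py <<'E'
import numpy as np,cv2
from cell import *
def ray(n,px,c=None):
    c=c or camera_info(n)
    u=cv2.undistortPoints(np.array(px,float).reshape(-1,1,2),c["mtx"],c["dist_coeffs"])[:,0]
    d=np.c_[u,np.ones(len(u))]@c["R"]; return -c["R"].T@c["t"],d
def onz(n,px,z,c=None):
    o,d=ray(n,px,c); return o+d*((z-o[2])/d[:,2])[:,None]
def cloud(n,dep,c=None):
    v,u=np.mgrid[:400,:640]; o,d=ray(n,np.c_[u.ravel(),v.ravel()],c)
    P=o+d*dep.reshape(-1,1); P[dep.ravel()==0]=np.nan; return P.reshape(400,640,3)
def tcp(dw,yaw):  # world shift (mm) -> tool shift (m), tool pointing down
    R=np.array([[np.cos(yaw),np.sin(yaw),0],[np.sin(yaw),-np.cos(yaw),0],[0,0,-1]]); return R.T@np.array(dw)/1000
E
python3 - <<'E'
from h import *
z=np.load("pics/top0.npz");P=cloud("top",z["d"]);im=z["im"].astype(int)
def box(name,m,r):
    Q=P[r[1]:r[3],r[0]:r[2]][m[r[1]:r[3],r[0]:r[2]]]
    if len(Q)<5: print(name,len(Q));return
    (c,s,a)=cv2.minAreaRect(Q[:,:2].astype(np.float32));print(name,len(Q),np.round(c,1),np.round(s,1),round(a,2),"z",np.round(np.percentile(Q[:,2],[5,50,95]),1))
Z=P[:,:,2]
box("handle",(Z>150),(270,205,310,250))
box("puck",(Z>15)&(Z<100),(270,205,310,250))
box("tote rim",(Z>30),(385,155,485,245))
box("standing",(Z>100),(165,240,205,270))
red=(im[:,:,0]>im[:,:,2]+40)
box("kept amber",red,(440,160,470,235))
box("kept all",(Z>20)&((red)|(im.min(2)>170)),(444,166,466,232))
box("bottle amber",red,(205,100,245,180))
box("housing",(Z>110),(85,90,170,195))
box("guard",(Z>150)&(Z<200),(140,80,305,185))
box("bed",(Z>25)&(Z<50)&(im.max(2)<60),(165,95,360,185))
for p in [(226,130),(226,150),(320,135),(345,135),(350,110),(350,125),(350,160),(230,165),(260,177),(320,172),(250,140),(300,170)]: print(p,np.round(P[p[1],p[0]],0),im[p[1],p[0]])
E
```

```text
handle 97 [431.8  12.3] [18.  17.6] 75.34 z [164.1 199.9 203.7]
puck 284 [432.1  12.1] [30.1 63.9] 74.39 z [36.3 58.4 67. ]
tote rim 1777 [ 498.9 -327.7] [179.5 195.9] 0.96 z [32.1 43.5 48.9]
standing 263 [371.  256.3] [34.  39.9] 89.86 z [101.2 132.2 138. ]
kept amber 294 [ 504.7 -370.8] [119.   34.4] 0.53 z [nan nan nan]
kept all 291 [ 504.7 -370.8] [119.   34.4] 0.53 z [32.8 41.4 47.6]
bottle amber 178 [611.4 155. ] [31.1 95.2] 70.16 z [nan nan nan]
housing 6625 [635.9 371.8] [201.  204.8] 1.78 z [122.4 127.3 181.4]
guard 13046 [647.2 164.7] [184.  341.9] 1.85 z [175.7 179.  183.2]
bed 4032 [640.6  96. ] [159.3 451.7] 1.8 z [32.8 39.1 44.2]
(226, 130) [634. 148. 181.] [131 107  83]
(226, 150) [592. 148. 177.] [153 156 154]
(320, 135) [657. -51.  41.] [15 16 16]
(345, 135) [ 657. -111.   36.] [16 16 18]
(350, 110) [ 721. -125.   32.] [13 14 15]
(350, 125) [ 672. -122.   73.] [141 138 136]
(350, 160) [ 596. -123.   37.] [25 24 24]
(230, 165) [558. 138. 184.] [146 144 141]
(260, 177) [562.  97.  -0.] [112 115 116]
(320, 172) [567. -51.  41.] [34 33 32]
(250, 140) [613.  97. 178.] [119 121 122]
(300, 170) [571.  -4.  47.] [137 136 133]
```

```bash
python3 -c "
import cv2
i=cv2.imread('pics/top0.png')[80:250,90:490]
cv2.imwrite('pics/crop1.png',cv2.resize(i,None,fx=2,fy=2,interpolation=cv2.INTER_CUBIC))"
```

```text
(no output)
```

View pics/crop1.png

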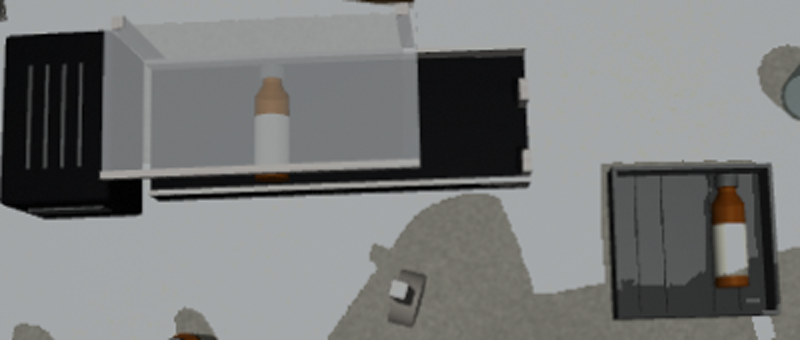

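The pusher, tote, guard and bed rectangles all come out clearly. Now the relation of guard front edge, rail and bottle end in the track frame.

```bash
python3 - <<'E'
from h import *
z=np.load("pics/top0.npz");P=cloud("top",z["d"]);im=z["im"].astype(int)
a=np.radians(1.82);O=np.array([623.1,47.9]);ex=np.array([np.cos(a),np.sin(a)]);ey=np.array([-ex[1],ex[0]])
T=lambda Q:np.c_[(Q[...,:2]-O)@ex,(Q[...,:2]-O)@ey]
Z=P[:,:,2]
X=T(P.reshape(-1,3)).reshape(400,640,2)
g=(Z>165)&(Z<195)&(X[...,1]<285)&(X[...,1]>-80)&(X[...,0]<150)&(X[...,0]>-100)
for lo in range(-40,280,60):
    m=g&(X[...,1]>lo)&(X[...,1]<lo+60); print("guard front x at y",lo,np.round(np.percentile(X[m][:,0],[0,.5,2]),1), Z[m].mean().round(1))
print("guard y",np.percentile(X[g][:,1],[0,1,99,100]))
# rails profile: at y -40..-70 (uncovered)
for y0 in (-75,-100):
    m=(abs(X[...,1]-y0)<10)&(X[...,0]>-90)&(X[...,0]<120)
    q=np.c_[X[m][:,0],Z[m],im[m].mean(1)];q=q[q[:,0].argsort()]
    print(y0,[tuple(np.round(q[abs(q[:,0]-x)<2.5].mean(0)).astype(int)) if (abs(q[:,0]-x)<2.5).any() else x for x in range(-80,115,5)])
m=(Z>55)&(Z<100)&(X[...,1]<-130)&(X[...,1]>-200)&(X[...,0]>-70)&(X[...,0]<70);print("stops",np.round(np.percentile(X[m],[2,98],axis=0),1))
for r in range(95,185,3):
    print(r,im[r,226], np.round(T(onz("top",[(226,r)],60))[0],1), end=" | ")
print()
for r in (120,140,150,160,167):
    row=im[r,205:248];print(r,row.mean(1).astype(int))
print(T(onz("top",[(205,150),(217,150),(235,150),(226,150)],60)))
E
```

```text
guard front x at y -40 [-64.1 -63.8 -62.6] 179.1
guard front x at y 20 [-64.2 -63.7 -62.5] 179.2
guard front x at y 80 [-64.2 -63.6 -62. ] 179.1
guard front x at y 140 [-64.1 -63.3 -62.3] 179.1
guard front x at y 200 [-63.7 -63.  -61.5] 179.1
guard front x at y 260 [-63.4 -62.9 -61.4] 179.1
guard y [-54.91309022 -51.57865826 281.61334768 284.99857029]
-75 [(np.int64(-80), np.int64(1), np.int64(111)), (np.int64(-75), np.int64(1), np.int64(115)), (np.int64(-70), np.int64(0), np.int64(135)), (np.int64(-65), np.int64(0), np.int64(164)), (np.int64(-60), np.int64(22), np.int64(82)), (np.int64(-56), np.int64(46), np.int64(157)), (np.int64(-50), np.int64(41), np.int64(56)), (np.int64(-45), np.int64(41), np.int64(17)), (np.int64(-40), np.int64(40), np.int64(17)), (np.int64(-35), np.int64(40), np.int64(16)), (np.int64(-30), np.int64(41), np.int64(16)), (np.int64(-25), np.int64(40), np.int64(16)), (np.int64(-20), np.int64(41), np.int64(16)), (np.int64(-15), np.int64(41), np.int64(16)), (np.int64(-10), np.int64(40), np.int64(16)), (np.int64(-5), np.int64(42), np.int64(16)), (np.int64(0), np.int6
[... 3973 characters left out ...]
4 154 152 151 149 148 145 142 132 121 120 121 121 121 120
 121 120 121 121 121 120 121]
150 [119 120 120 120 120 120 120 120 120 120 120 120 134 146 149 151 153 154
 155 154 155 154 153 153 151 149 148 146 142 132 120 120 121 120 120 121
 121 121 121 120 120 120 121]
160 [120 120 120 120 120 120 120 120 120 120 121 121 136 147 149 152 154 154
 155 154 155 154 154 152 151 149 148 145 141 132 121 121 122 122 121 122
 124 123 124 123 123 124 126]
167 [51 49 50 49 41 39 38 38 40 43 39 31 33 43 45 44 48 45 49 52 52 52 48 45
 43 40 36 32 27 16 15 15 16 15 14 15 15 15 16 15 15 15 16]
[[  0.24441069 172.85506407]
 [ -0.96162185 144.2047509 ]
 [ -2.73617512 101.41874917]
 [ -1.85395317 122.78531745]]
```

```bash
cat >> h.py <<'E'
def go(x,y,z,yawdeg=None):
    s=state(); yaw=s["tcp_rot"][2]; d=tcp(np.array([x,y,z])-s["eef_pos"],yaw)
    tw=0 if yawdeg is None else -np.degrees((np.radians(yawdeg)-yaw+np.pi)%(2*np.pi)-np.pi)
    print("at",np.round(s["eef_pos"],1),"yaw",round(np.degrees(yaw),2),"-> shift m",np.round(d,4),"twist",round(tw,2),"rows>=",int(max(np.ceil(np.linalg.norm(d)/.05),np.ceil(abs(tw)/8.59))))
E
python3 -c "
from h import *
go(470,-150,270,-15.3); go(431.9,12.2,270,-15.3)"
```

```text
at [ 276.7 -560.2  214.1] yaw 26.29 -> shift m [ 0.3549 -0.2821 -0.0559] twist 41.59 rows>= 10
at [ 276.7 -560.2  214.1] yaw 26.29 -> shift m [ 0.3926 -0.4444 -0.0559] twist 41.59 rows>= 12
```

Request:
carry_out([
  {"dx":0.035,"dy":-0.028,"dz":-0.02,"twist":8},
  {"dx":0.07,"dy":-0.056,"dz":-0.035,"twist":16},
  {"dx":0.105,"dy":-0.084,"dz":-0.045,"twist":24},
  {"dx":0.14,"dy":-0.112,"dz":-0.055,"twist":32},
  {"dx":0.175,"dy":-0.14,"dz":-0.056,"twist":40},
], grip=0.06)

```text
t: 0.6
eef_pos: [372.3, -355.9, 271.6]
tcp_rot: [3.141, -0.001, -0.245]
ft_force: [0.9, 0.3, 0.2]
opening: 0.657
```

```bash
python3 -c "
from h import *
go(470,-150,270,-15.3); go(431.9,12.2,270,-15.3)"
```

```text
at [ 372.3 -355.9  271.6] yaw -14.06 -> shift m [ 0.0447 -0.2235  0.0016] twist 1.24 rows>= 5
at [ 372.3 -355.9  271.6] yaw -14.06 -> shift m [-0.0316 -0.3715  0.0016] twist 1.24 rows>= 8
```

Request:
carry_out([
  {"dx":0.01,"dy":-0.045,"twist":1.2},
  {"dx":0.02,"dy":-0.09,"twist":1.2},
  {"dx":0.03,"dy":-0.135,"twist":1.2},
  {"dx":0.025,"dy":-0.18,"twist":1.2},
  {"dx":0.015,"dy":-0.225,"twist":1.2},
])

```text
schema error: expected keys dx, dy, dz, twist
```

```bash
python3 -c "
from h import *
go(431.9,12.2,270,-15.3)"
```

```text
at [ 372.3 -355.9  271.6] yaw -14.06 -> shift m [-0.0316 -0.3715  0.0016] twist 1.24 rows>= 8
```

Request:
carry_out([
  {"dx":0.01,"dy":-0.045,"dz":0,"twist":1.2},
  {"dx":0.02,"dy":-0.09,"dz":0,"twist":1.2},
  {"dx":0.03,"dy":-0.135,"dz":0,"twist":1.2},
  {"dx":0.025,"dy":-0.18,"dz":0,"twist":1.2},
  {"dx":0.015,"dy":-0.225,"dz":0,"twist":1.2},
])

```text
t: 1.1
eef_pos: [439.9, -140.5, 270.3]
tcp_rot: [-3.142, 0.0, -0.26]
ft_force: [0.3, 0.9, -0.1]
opening: 0.634
```

```bash
python3 -c "
from h import *
go(431.9,12.2,270,-15.3)"
```

```text
at [ 439.9 -140.5  270.3] yaw -14.9 -> shift m [-0.047  -0.1455  0.0003] twist 0.4 rows>= 4
```

Request:
carry_out([
  {"dx":-0.012,"dy":-0.036,"dz":0,"twist":0.4},
  {"dx":-0.024,"dy":-0.073,"dz":0,"twist":0.4},
  {"dx":-0.036,"dy":-0.11,"dz":0,"twist":0.4},
  {"dx":-0.047,"dy":-0.1455,"dz":0,"twist":0.4},
  {"dx":-0.047,"dy":-0.1455,"dz":0,"twist":0.4},
])

```text
t: 1.6
eef_pos: [431.0, 13.5, 270.6]
tcp_rot: [-3.141, 0.0, -0.264]
ft_force: [0.5, -1.0, 0.2]
opening: 0.632
```

```bash
python3 -c "
from h import *
im,d=read_camera('top'); c=camera_info('wrist'); w,dw=read_camera('wrist')
cv2.imwrite('pics/w1.png',w[:,:,::-1])
P=cloud('wrist',dw,c);Z=P[...,2]; m=(Z>180)&(Z<215)&(np.hypot(P[...,0]-432,P[...,1]-12)<30)
Q=P[m];print(len(Q)); 
if len(Q)>5: print(cv2.minAreaRect(Q[:,:2].astype(np.float32)),np.median(Q[:,2]))
m=(Z>45)&(Z<75)&(np.hypot(P[...,0]-432,P[...,1]-12)<60);Q=P[m];print(len(Q));
if len(Q)>5: print(cv2.minAreaRect(Q[:,:2].astype(np.float32)))
go(431.9,12.2,156,-15.3)"
```

```text
729
((431.59356689453125, 13.367295265197754), (17.919214248657227, 17.892969131469727), 75.41923522949219) 200.55857245068412
823
((432.130615234375, 13.36793041229248), (29.88216781616211, 59.396728515625), 74.6690673828125)
at [431.6  10.9 270.6] yaw -15.19 -> shift m [-0.     -0.0013  0.1146] twist 0.11 rows>= 3
```

Request:
carry_out([
  {"dx":0,"dy":-0.002,"dz":0.04,"twist":0},
  {"dx":0,"dy":-0.002,"dz":0.08,"twist":0},
  {"dx":0,"dy":-0.002,"dz":0.1146,"twist":0},
  {"dx":0,"dy":-0.002,"dz":0.1146,"twist":0},
  {"dx":0,"dy":-0.002,"dz":0.1146,"twist":0},
])

```text
t: 2.2
eef_pos: [432.5, 11.5, 156.5]
tcp_rot: [3.141, 0.001, -0.268]
ft_force: [-0.1, 0.2, -0.1]
opening: 0.633
```

Request:
carry_out([
  {"dx":0,"dy":0,"dz":0,"twist":0},
  {"dx":0,"dy":0,"dz":0,"twist":0},
  {"dx":0,"dy":0,"dz":0,"twist":0},
  {"dx":0,"dy":0,"dz":0,"twist":0},
  {"dx":0,"dy":0,"dz":0,"twist":0},
], grip=0.0)

```text
t: 2.7
eef_pos: [432.3, 12.3, 156.4]
tcp_rot: [-3.142, -0.001, -0.267]
ft_force: [0.1, 0.2, 0.3]
opening: 0.266
```

Request:
carry_out([
  {"dx":0,"dy":0,"dz":0,"twist":0},
  {"dx":0,"dy":0,"dz":-0.015,"twist":0},
  {"dx":0,"dy":0,"dz":-0.03,"twist":0},
  {"dx":0,"dy":0,"dz":-0.03,"twist":0},
])

```text
t: 3.1
eef_pos: [432.8, 12.3, 187.1]
tcp_rot: [-3.141, -0.002, -0.267]
ft_force: [1.2, 0.2, -2.3]
opening: 0.186
```

```bash
python3 -c "
from h import *
a=np.radians(1.82);O=np.array([625.3,48.0]);ex=np.array([np.cos(a),np.sin(a)]);ey=np.array([-ex[1],ex[0]])
print(state()['opening']*95.1)
p=O-100*ex-105*ey;print(p);go(p[0],p[1],184,1.8)"; cat >> h.py <<'E'
a=np.radians(1.82);O=np.array([625.3,48.0]);ex=np.array([np.cos(a),np.sin(a)]);ey=np.array([-ex[1],ex[0]])
def goT(tx,ty,z,rel=0):
    p=O+tx*ex+ty*ey; go(p[0],p[1],z,1.8+rel)
def inT():
    s=state();q=s["eef_pos"][:2]-O;print("track",round(q@ex,1),round(q@ey,1),"z",round(s["eef_pos"][2],1),"F",np.round(s["ft_force"],1),"open",round(s["opening"]*95.1,1),"t",s["t"])
E
```

```text
17.656558099108324
[528.68520983 -60.12299626]
at [432.8  12.3 187.1] yaw -15.3 -> shift m [0.1116 0.0445 0.0031] twist -17.1 rows>= 3
```

Request:
carry_out([
  {"dx":0.03,"dy":0.012,"dz":0,"twist":-5},
  {"dx":0.06,"dy":0.024,"dz":0,"twist":-10},
  {"dx":0.08,"dy":0.036,"dz":0,"twist":-15},
  {"dx":0.1,"dy":0.0445,"dz":0,"twist":-17.1},
  {"dx":0.1,"dy":0.0445,"dz":0,"twist":-17.1},
])

```text
t: 3.6
eef_pos: [518.2, -58.4, 184.8]
tcp_rot: [3.141, 0.0, 0.031]
ft_force: [-0.2, 0.4, -1.5]
opening: 0.191
```

```bash
python3 -c "
from h import *
s=state()['eef_pos'];c=camera_info('wrist'); w,dw=read_camera('wrist')
cv2.imwrite('pics/w2.png',w[:,:,::-1])
P=cloud('wrist',dw,c);Z=P[...,2]
m=(np.hypot(P[...,0]-s[0],P[...,1]-s[1])<70)&(Z<150)&(Z>10);
print(np.round(np.nanpercentile(Z[m],[5,25,50,75,95,99])),m.sum())
im,d=read_camera('top');cv2.imwrite('pics/t2.png',im[:,:,::-1])
inT();goT(-110,-105,165)"
```

```text
[ 36.  42.  70.  93. 132. 147.] 4405
track -112.3 -101.4 z 185.0 F [-1.3  0.3 -1.2] open 18.0 t 3.7
at [516.3 -56.9 185. ] yaw 1.72 -> shift m [0.0023 0.0036 0.02  ] twist -0.08 rows>= 1
```

View pics/w2.png

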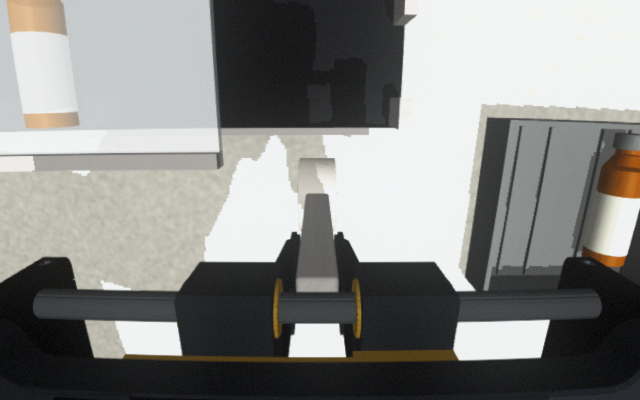

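Request:
carry_out([
  {"dx":0,"dy":0,"dz":0.01,"twist":0},
  {"dx":0.005,"dy":0,"dz":0.02,"twist":0},
  {"dx":0.012,"dy":0,"dz":0.02,"twist":0},
  {"dx":0.019,"dy":0,"dz":0.02,"twist":0},
  {"dx":0.026,"dy":0,"dz":0.02,"twist":0},
])

```text
t: 4.2
eef_pos: [542.8, -56.0, 166.0]
tcp_rot: [-3.141, 0.002, 0.032]
ft_force: [-4.4, -0.2, 0.7]
opening: 0.189
```

Request:
carry_out([
  {"dx":0.007,"dy":0,"dz":0.0005,"twist":0},
  {"dx":0.014,"dy":0,"dz":0.001,"twist":0},
  {"dx":0.021,"dy":0,"dz":0.002,"twist":0},
])

```text
t: 4.5
eef_pos: [564.3, -55.5, 164.1]
tcp_rot: [3.142, 0.0, 0.031]
ft_force: [-5.1, -0.5, 0.6]
opening: 0.187
```

```bash
python3 -c "
from h import *
inT();w,dw=read_camera('wrist')
cv2.imwrite('pics/w3.png',w[:,:,::-1][100:320,160:480])"
```

```text
track -64.3 -101.5 z 164.1 F [-5.1 -0.5  0.6] open 17.8 t 4.5
```

View pics/w3.png

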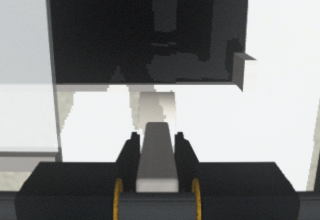

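The puck is held by the rail's outer face and the handle is pivoting in the pads at about 5 N. I'll continue to about 25°.

Request:
carry_out([
  {"dx":0.007,"dy":0,"dz":0.003,"twist":0},
  {"dx":0.014,"dy":0,"dz":0.005,"twist":0},
  {"dx":0.021,"dy":0,"dz":0.007,"twist":0},
  {"dx":0.028,"dy":0,"dz":0.01,"twist":0},
  {"dx":0.034,"dy":0,"dz":0.011,"twist":0},
])

```text
t: 5.05
eef_pos: [598.4, -54.5, 152.5]
tcp_rot: [-3.142, 0.0, 0.031]
ft_force: [-4.8, -1.2, -2.3]
opening: 0.188
```

Request:
carry_out([
  {"dx":-0.02,"dy":0,"dz":0,"twist":0},
  {"dx":-0.05,"dy":0,"dz":-0.03,"twist":0},
  {"dx":-0.08,"dy":0,"dz":-0.07,"twist":0},
  {"dx":-0.1,"dy":0,"dz":-0.11,"twist":0},
  {"dx":-0.1,"dy":0,"dz":-0.11,"twist":0},
])

```text
t: 5.55
eef_pos: [498.9, -58.0, 268.2]
tcp_rot: [3.139, -0.01, 0.031]
ft_force: [0.5, 0.5, -2.5]
opening: 0.187
```

```bash
python3 -c "
from h import *
inT();s=state()['eef_pos'];w,dw=read_camera('wrist');im,d=read_camera('scene')
P=cloud('scene',d);q=P[...,:2]-O;m=(np.hypot(P[...,0]-s[0],P[...,1]-s[1])<100)&(P[...,2]>20)&(P[...,2]<300)
print(m.sum())
cv2.imwrite('pics/s3.png',cv2.resize(im[60:280,250:490,::-1],None,fx=2.5,fy=2.5))"
```

```text
track -129.7 -101.9 z 268.2 F [ 0.5  0.5 -2.5] open 17.8 t 5.55
949
```

View pics/s3.png

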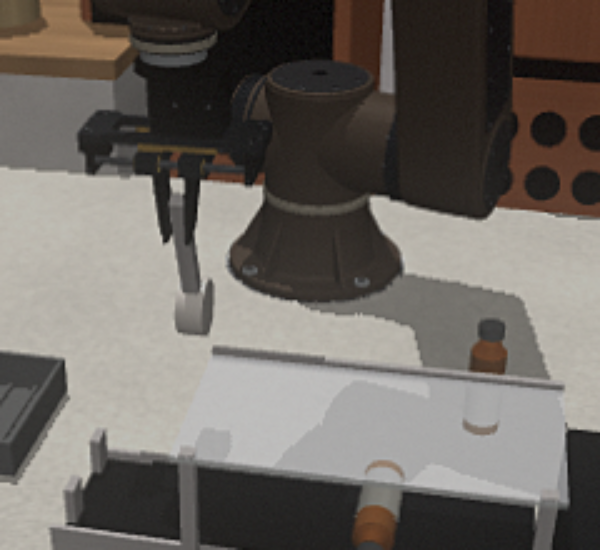

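Request:
carry_out([
  {"dx":0,"dy":0,"dz":0,"twist":-8},
  {"dx":0,"dy":0,"dz":0,"twist":-16},
  {"dx":0,"dy":0,"dz":0,"twist":-24},
  {"dx":0,"dy":0,"dz":0,"twist":-32},
  {"dx":0,"dy":0,"dz":0,"twist":-40},
])

```text
t: 6.15
eef_pos: [498.7, -57.6, 261.2]
tcp_rot: [-3.14, 0.001, 0.735]
ft_force: [0.2, 0.0, -1.6]
opening: 0.187
```

Request:
carry_out([
  {"dx":0,"dy":0,"dz":0,"twist":-8},
  {"dx":0,"dy":0,"dz":0,"twist":-16},
  {"dx":0,"dy":0,"dz":0,"twist":-24},
  {"dx":0,"dy":0,"dz":0,"twist":-32},
  {"dx":0,"dy":0,"dz":0,"twist":-40},
])

```text
t: 6.65
eef_pos: [498.6, -57.5, 261.1]
tcp_rot: [-3.14, -0.0, 1.433]
ft_force: [-0.7, -0.5, -2.0]
opening: 0.187
```

Request:
carry_out([
  {"dx":0,"dy":0,"dz":0,"twist":-8},
  {"dx":0,"dy":0,"dz":0,"twist":-16},
  {"dx":0,"dy":0,"dz":0,"twist":-24},
  {"dx":0,"dy":0,"dz":0,"twist":-32},
  {"dx":0,"dy":0,"dz":0,"twist":-40},
])

```text
t: 7.15
eef_pos: [498.6, -57.6, 261.1]
tcp_rot: [-3.14, -0.002, 2.131]
ft_force: [0.1, -0.6, -1.3]
opening: 0.19
```

Request:
carry_out([
  {"dx":0,"dy":0,"dz":0,"twist":-8},
  {"dx":0,"dy":0,"dz":0,"twist":-16},
  {"dx":0,"dy":0,"dz":0,"twist":-24},
  {"dx":0,"dy":0,"dz":0,"twist":-32},
  {"dx":0,"dy":0,"dz":0,"twist":-40},
])

```text
t: 7.65
eef_pos: [498.6, -57.5, 261.1]
tcp_rot: [-3.142, -0.002, 2.83]
ft_force: [0.3, -0.2, -2.6]
opening: 0.186
```

```bash
python3 -c "
from h import *
goT(-150,-100,268,180);goT(-150,195,268,180)"
```

```text
at [498.6 -57.5 261.1] yaw 162.12 -> shift m [ 0.0193 -0.0054 -0.0069] twist -19.68 rows>= 3
at [498.6 -57.5 261.1] yaw 162.12 -> shift m [ 0.1188  0.2724 -0.0069] twist -19.68 rows>= 6
```

Request:
carry_out([
  {"dx":0.02,"dy":0.02,"dz":-0.007,"twist":-5},
  {"dx":0.04,"dy":0.06,"dz":-0.007,"twist":-10},
  {"dx":0.06,"dy":0.105,"dz":-0.007,"twist":-15},
  {"dx":0.08,"dy":0.15,"dz":-0.007,"twist":-19.7},
  {"dx":0.1,"dy":0.19,"dz":-0.007,"twist":-19.7},
])

```text
t: 8.15
eef_pos: [462.7, 156.4, 268.5]
tcp_rot: [-3.142, -0.001, -3.113]
ft_force: [-0.2, 0.2, 0.9]
opening: 0.035
```

```bash
python3 -c "
from h import *
goT(-150,195,268,180);inT();s=state()['eef_pos']
im,d=read_camera('scene');P=cloud('scene',d)
q=(P[...,:2]-O);q=np.stack([q@ex,q@ey,P[...,2]],-1)
t=(s[:2]-O)@np.c_[ex,ey]
m=(abs(q[...,1]-t[1])<28)&(q[...,0]>t[0]-40)&(q[...,0]<t[0]+130)&(q[...,2]>60)&(q[...,2]<s[2]-5)
Q=q[m];Q[:,:2]-=t
for z0 in range(90,260,10):
    k=Q[(abs(Q[:,2]-z0)<5)]
    if len(k)>2: print(z0,len(k),np.round(np.median(k,0),1),np.round(np.ptp(k[:,1]),1))
cv2.imwrite('pics/s4.png',cv2.resize(im[60:280,250:490,::-1],None,fx=2.5,fy=2.5))
"
```

```text
at [462.7 156.4 268.5] yaw -178.35 -> shift m [-0.0089  0.0815  0.0005] twist -0.15 rows>= 2
track -159.1 113.5 z 268.5 F [-0.2  0.2  0.9] open 3.3 t 8.15
130 7 [ -7.4  25.3 130.9] 5.0
140 3 [-12.3  27.  137. ] 0.8
180 214 [109.9  -0.6 179.2] 55.9
190 25 [100.6   3.5 185.5] 50.9
```

```bash
python3 -c "
from h import *
im,d=read_camera('scene');a=im.copy()
im,d=read_camera('top');cv2.imwrite('pics/x5.png',np.hstack([a[80:330,170:510],im[60:310,80:420]])[:,:,::-1])
np.savez('pics/top5.npz',im=im,d=d)
"
```

```text
(no output)
```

View pics/x5.png

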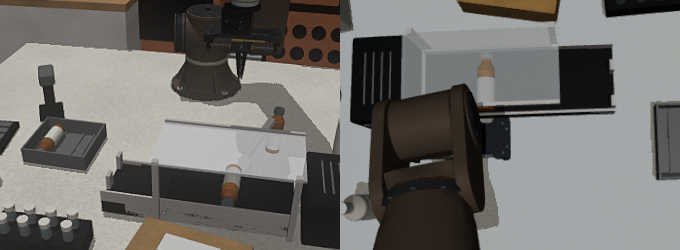

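The gripper reads 3 mm open, so the pusher slipped out during that fast, twisting move. I'll clear the arm and look for it.

Request:
carry_out([
  {"dx":0,"dy":0,"dz":-0.03,"twist":0},
  {"dx":0,"dy":-0.05,"dz":-0.04,"twist":0},
  {"dx":0,"dy":-0.1,"dz":-0.04,"twist":0},
  {"dx":0,"dy":-0.15,"dz":-0.04,"twist":0},
  {"dx":0,"dy":-0.2,"dz":-0.04,"twist":0},
])

```text
t: 8.8
eef_pos: [467.6, -47.9, 309.2]
tcp_rot: [-3.141, -0.0, -3.116]
ft_force: [2.0, 0.1, -0.4]
opening: 0.009
```

Request:
carry_out([
  {"dx":0,"dy":-0.05,"dz":0,"twist":0},
  {"dx":0,"dy":-0.1,"dz":0,"twist":0},
  {"dx":0,"dy":-0.15,"dz":0,"twist":0},
  {"dx":0,"dy":-0.2,"dz":0,"twist":0},
], grip=0.06)

```text
t: 9.2
eef_pos: [472.1, -248.5, 309.0]
tcp_rot: [3.141, -0.0, -3.117]
ft_force: [-0.1, -0.4, 0.1]
opening: 0.287
```

```bash
python3 -c "
from h import *
im,d=read_camera('top');cv2.imwrite('pics/t6.png',cv2.resize(im[70:310,80:420,::-1],None,fx=2.2,fy=2.2))
np.savez('pics/top6.npz',im=im,d=d)
P=cloud('top',d);Z=P[...,2]
z0=np.load('pics/top0.npz')['d']; Z0=cloud('top',z0)[...,2]
m=((Z-Z0)>6)&(Z<230)&(P[...,1]>-120)
n,l,st,c=cv2.connectedComponentsWithStats(m.astype(np.uint8))
for i in range(1,n):
    if st[i,4]>15:
        Q=P[l==i];print(st[i],cv2.minAreaRect(Q[:,:2].astype(np.float32)),np.round(np.nanpercentile(Q[:,2],[5,50,95])))
"
```

```text
[52  0 15  7 25] ((1461.0037841796875, 1085.9542236328125), (67.1919937133789, 25.12948989868164), 88.54998016357422) [-750. -743. -738.]
[195   2   9  10  24] ((1415.5802001953125, 456.5299072265625), (54.72062683105469, 25.573429107666016), 49.33607864379883) [-752. -743. -736.]
[142   4   8   8  20] ((1419.6929931640625, 689.2367553710938), (26.91427993774414, 36.186363220214844), 16.651559829711914) [-749. -744. -733.]
[247   5   6   8  16] ((1403.909423828125, 239.8743438720703), (32.2477912902832, 17.2913818359375), 18.1439151763916) [-747. -745. -737.]
[ 1  6  6  9 19] ((1444.773193359375, 1352.374755859375), (43.293025970458984, 21.811748504638672), 31.82158088684082) [-749. -745. -737.]
[77  6 11 11 21] ((1418.78369140625, 975.6712646484375), (75.94031524658203, 19.47124671936035), 53.66055679321289) [-750. -743. -736.]
[31  9  7  7 16] ((1424.0782470703125, 1201.05224609375), (17.622478485107422, 32.1263313293457), 71.19352722167969) [-747. -743. -738.]
[177  11   8   6  16] ((1385.09716796875, 536.6397094726562), (29.141258239746094, 18.601600646972656), 43.8072395324707) 
[... 162 characters left out ...]
 14 13  6 18] ((1392.171875, 1052.4940185546875), (67.77263641357422, 16.951862335205078), 65.77529907226562) [-751. -746. -735.]
[193  18  10  13  28] ((1340.9913330078125, 462.41571044921875), (32.32374954223633, 58.15949249267578), 86.49311828613281) [-753. -746. -738.]
[127  24   7   6  16] ((1338.569580078125, 749.3150634765625), (27.07976722717285, 17.45185089111328), 57.7071418762207) [-748. -744. -738.]
[ 180  185   55   69 1104] ((455.82415771484375, 202.16732788085938), (74.69031524658203, 176.59182739257812), 75.86942291259766) [ 30.  53. 113.]
[164 255  33  15 202] ((357.3307189941406, 286.2720947265625), (81.33119201660156, 26.898664474487305), 72.2872085571289) [ 57. 134. 140.]
```

View pics/t6.png

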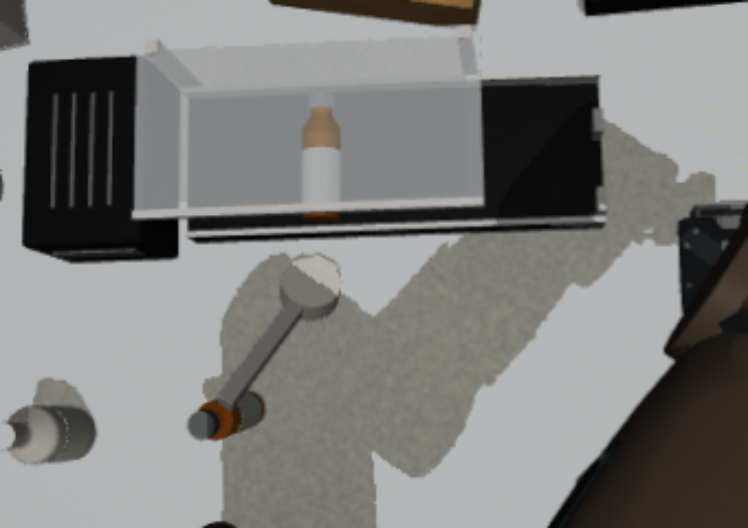

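The pusher lies with its puck on the bench at crop (310,287) and its handle leaning against the standing bottle at (215,415), which is still upright. I'll measure both before touching anything.

```bash
python3 - <<'E'
from h import *
for f in ("top0","top6"):
    z=np.load(f"pics/{f}.npz");P=cloud("top",z["d"]);im=z["im"].astype(int);Z=P[...,2]
    m=(Z>120)&(Z<142)&(abs(P[...,0]-370)<60)&(abs(P[...,1]-265)<50)
    n,l,st,c=cv2.connectedComponentsWithStats(m.astype(np.uint8))
    for i in range(1,n):
        if st[i,4]>20: Q=P[l==i];print(f,"cap",st[i],cv2.minAreaRect(Q[:,:2].astype(np.float32)),np.nanmedian(Q[:,2]))
    red=(im[...,0]>im[...,2]+40)&(abs(P[...,0]-370)<70)&(abs(P[...,1]-265)<70); v,u=np.nonzero(red);print("amber px",u.min(),u.max(),v.min(),v.max(),np.round(np.nanmean(P[red],0)),np.round(np.nanpercentile(P[red],[3,97],axis=0)))
d0=np.load("pics/top0.npz")["d"];Z0=cloud("top",d0)[...,2]
m=(Z-Z0>5)&(P[...,0]>370)&(P[...,0]<540)&(P[...,1]>80)&(P[...,1]<300)
Q=P[m]
h=Q[(Q[:,0]<470)];x=np.linspace(380,530,16)
for a0,b0 in zip(x[:-1],x[1:]):
    k=Q[(Q[:,0]>=a0)&(Q[:,0]<b0)]
    if len(k): print(int(a0),len(k),"y",np.round(np.percentile(k[:,1],[3,50,97])),"z",np.round(np.percentile(k[:,2],[3,50,97])))
E
```

```text
top0 cap [171 249  15  13 159] ((370.7164306640625, 258.7608337402344), (26.022705078125, 29.1109676361084), 1.0770232677459717) 134.8227411970895
amber px 177 190 247 264 [369. 249. 105.] [[353. 240.  98.]
 [389. 265. 112.]]
top6 cap [179 247   7   7  21] ((381.5145263671875, 251.31321716308594), (15.89746379852295, 11.606030464172363), 76.53105163574219) 121.4765165566339
top6 cap [165 256  15  14 160] ((354.5820617675781, 270.8952941894531), (28.016292572021484, 29.291200637817383), 0.33530962467193604) 135.8156273682091
amber px 171 185 252 269 [360. 260. 107.] [[340. 250. 101.]
 [375. 277. 115.]]
380 59 y [ 94. 240. 255.] z [  1. 113. 122.]
390 75 y [117. 239. 254.] z [  2. 109. 117.]
400 66 y [ 94. 232. 251.] z [  3. 102. 110.]
410 63 y [118. 229. 282.] z [  2.  95. 103.]
420 77 y [ 96. 223. 273.] z [ 3. 87. 97.]
430 73 y [ 96. 218. 285.] z [ 2. 79. 90.]
440 67 y [100. 213. 252.] z [ 2. 74. 84.]
450 71 y [100. 206. 274.] z [ 1. 65. 76.]
460 92 y [ 95. 196. 288.] z [ 2. 44. 69.]
470 118 y [161. 185. 271.] z [ 4. 50. 62.]
480 137 y [152. 186. 275.] z [ 2. 51. 60.]
490 134 y [112. 184. 246.] z [ 3. 48. 57.]
500 113 y [111. 181. 242.] z [ 2. 42. 53.]
510 123 y [110. 182. 280.] z [ 3. 38. 48.]
520 103 y [128. 183. 278.] z [ 2. 33. 42.]
```

```bash
python3 - <<'E'
from h import *
c=camera_info("wrist");s=state();p=-c["R"].T@c["t"]
print("cam in tool axes (mm)",np.round(tcp(p-s["eef_pos"],s["tcp_rot"][2])*1000),np.round(s["eef_pos"]))
P=cloud("top",np.load("pics/top6.npz")["d"]);d0=np.load("pics/top0.npz")["d"];Z0=cloud("top",d0)[...,2]
im=np.load("pics/top6.npz")["im"].astype(int)
m=(P[...,2]-Z0>25)&(P[...,0]>388)&(P[...,0]<462)&(P[...,1]>180)&(P[...,1]<255)
Q=P[m]
# rough line then keep core
for _ in range(3):
    v=cv2.fitLine(Q.astype(np.float32),cv2.DIST_HUBER,0,.01,.01).ravel();d,o=v[:3],v[3:]
    e=np.linalg.norm(np.cross(Q-o,d),axis=1);Q=Q[e<9]
d=d*np.sign(d[2]);print(len(Q),"dir",d.round(3),"pt",o.round(1),"incl",np.degrees(np.arcsin(d[2])).round(1),"az",np.degrees(np.arctan2(d[1],d[0])).round(1))
n=np.cross(np.cross(d,[0,0,1]),d);n/=np.linalg.norm(n);
ax=o-9*n
for x in (395,400,405,410,415,420,425): print(x,(ax+d*(x-ax[0])/d[0]).round(1))
pk=P[(P[...,2]>20)&(P[...,0]>466)&(P[...,0]<545)&(P[...,1]>135)&(P[...,1]<230)];pk=pk[pk[:,2]<70]
print("puck",cv2.minAreaRect(pk[:,:2].astype(np.float32)),np.percentile(pk,[1,50,99],axis=0).round(0))
t=((497-ax[0])/d[0]);print("axis at puck",(ax+d*t).round(1))
go(408,227,240,154)
E
```

```text
cam in tool axes (mm) [  79.   -0. -171.] [ 472. -254.  308.]
272 dir [-0.719  0.456  0.525] pt [425.7 226.   90.3] incl 31.7 az 147.6
395 [395.  245.5 102.2]
400 [400.  242.3  98.6]
405 [405.  239.2  94.9]
410 [410.  236.   91.3]
415 [415.  232.8  87.6]
420 [420.  229.7  84. ]
425 [425.  226.5  80.3]
puck ((500.7257385253906, 184.94705200195312), (63.62183380126953, 72.81658935546875), 82.01194763183594) [[467. 154.  25.]
 [498. 184.  44.]
 [534. 216.  62.]]
axis at puck [497.  180.9  27.7]
at [ 472.3 -254.5  308.4] yaw -178.76 -> shift m [0.0538 0.4827 0.0684] twist 27.24 rows>= 10
```

Request:
carry_out([
  {"dx":0,"dy":0.048,"dz":0,"twist":6},
  {"dx":0,"dy":0.096,"dz":0,"twist":12},
  {"dx":0,"dy":0.144,"dz":0,"twist":18},
  {"dx":0.01,"dy":0.192,"dz":0,"twist":25},
  {"dx":0.02,"dy":0.24,"dz":0,"twist":32.5},
])

```text
t: 9.75
eef_pos: [446.8, -6.8, 309.0]
tcp_rot: [-3.141, -0.001, 2.599]
ft_force: [0.6, 0.6, -0.0]
opening: 0.628
```

```bash
python3 -c "
from h import *
go(416,233,240,148.5)"
```

```text
at [446.8  -6.8 309. ] yaw 148.92 -> shift m [0.1502 0.1894 0.069 ] twist 0.42 rows>= 6
```

Request:
carry_out([
  {"dx":0.03,"dy":0.038,"dz":0,"twist":0.4},
  {"dx":0.06,"dy":0.076,"dz":0.01,"twist":0.4},
  {"dx":0.09,"dy":0.114,"dz":0.02,"twist":0.4},
  {"dx":0.12,"dy":0.152,"dz":0.04,"twist":0.4},
  {"dx":0.15,"dy":0.1894,"dz":0.06,"twist":0.4},
])

```text
t: 10.25
eef_pos: [415.6, 229.2, 250.4]
tcp_rot: [3.141, 0.0, 2.598]
ft_force: [1.2, -0.4, -0.1]
opening: 0.631
```

Request:
carry_out([
  {"dx":0,"dy":0,"dz":0.009,"twist":0},
  {"dx":0,"dy":0,"dz":0.009,"twist":0},
])

```text
t: 10.45
eef_pos: [415.1, 228.0, 240.7]
tcp_rot: [-3.139, -0.002, 2.6]
ft_force: [-0.7, 0.2, -0.6]
opening: 0.628
```

```bash
python3 - <<'E'
from h import *
s=state();c=camera_info('wrist');w,dw=read_camera('wrist');cv2.imwrite('pics/w7.png',w[:,:,::-1])
P=cloud('wrist',dw,c)
o0=np.array([420,229.7]);u=np.array([-.846,.533]);q=P[...,:2]-o0;lat=q@np.array([.533,.846]);al=q@u
m=(abs(lat)<16)&(abs(al)<45)&(P[...,2]>50)&(P[...,2]<140)
Q=P[m];Q=Q[abs(Q[:,2]-(93.6+.617*al[m]))<14]
print(len(Q))
for _ in range(3):
    v=cv2.fitLine(Q.astype(np.float32),cv2.DIST_HUBER,0,.01,.01).ravel();d,o=v[:3],v[3:]
    Q=Q[np.linalg.norm(np.cross(Q-o,d),axis=1)<11]
d=d*np.sign(d[2]);print(len(Q),d.round(3),o.round(1),"az",np.degrees(np.arctan2(d[1],d[0])),"incl",np.degrees(np.arcsin(d[2])))
print("lat range",np.percentile(lat[m],[2,50,98]))
print("top face pt at x=416",(o+d*(416-o[0])/d[0]).round(1))
cap=P[(P[...,2]>125)&(P[...,2]<142)&(np.hypot(P[...,0]-356,P[...,1]-268)<40)]
if len(cap)>20: print("cap",cv2.minAreaRect(cap[:,:2].astype(np.float32)),np.percentile(cap[:,2],[2,50,98]))
sh=P[(P[...,2]>40)&(P[...,2]<95)&(np.hypot(P[...,0]-356,P[...,1]-268)<50)];print(len(sh),np.percentile(sh,[2,50,98],axis=0).round() if len(sh) else '')
go(416,233,68,148.5)
E
```

```text
1516
1516 [-0.756  0.414  0.507] [414.8 231.5  97.1] az 151.27893 incl 30.494656
lat range [-10.56975755  -0.72112432   9.54862595]
top face pt at x=416 [416.  230.8  96.3]
cap ((352.2309875488281, 271.12579345703125), (27.724834442138672, 29.100831985473633), 59.46915054321289) [131.94505422 137.23816442 139.69759201]
52 [[355. 243.  46.]
 [366. 247.  77.]
 [383. 270.  95.]]
at [415.6 227.4 241.8] yaw 148.9 -> shift m [0.0026 0.005  0.1738] twist 0.4 rows>= 4
```

View pics/w7.png

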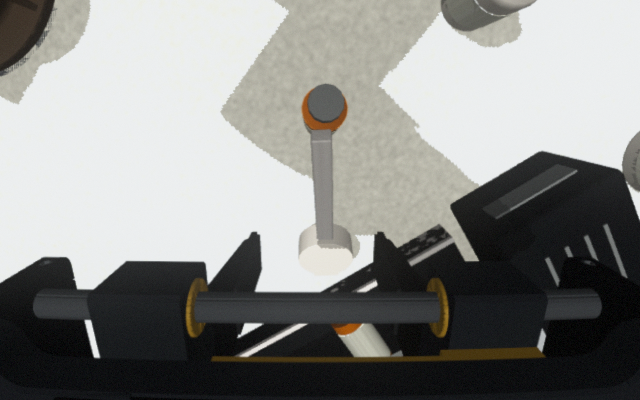

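The puck rests at (325,245) with its handle running straight up to the upright bottle at (326,105), centred between the open fingers. I'll descend onto the handle and close.

Request:
carry_out([
  {"dx":0.0015,"dy":0.0033,"dz":0.045,"twist":-2},
  {"dx":0.0015,"dy":0.0033,"dz":0.09,"twist":-2},
  {"dx":0.0015,"dy":0.0033,"dz":0.13,"twist":-2},
  {"dx":0.0015,"dy":0.0033,"dz":0.16,"twist":-2},
  {"dx":0.0015,"dy":0.0033,"dz":0.174,"twist":-2},
])

```text
t: 11.0
eef_pos: [416.2, 229.7, 66.8]
tcp_rot: [-3.14, -0.001, 2.631]
ft_force: [0.1, 0.4, -0.0]
opening: 0.628
```

Request:
carry_out([
  {"dx":0,"dy":0,"dz":0,"twist":0},
  {"dx":0,"dy":0,"dz":0,"twist":0},
  {"dx":0,"dy":0,"dz":0,"twist":0},
  {"dx":0,"dy":0,"dz":0,"twist":0},
  {"dx":0,"dy":0,"dz":0,"twist":0},
], grip=0.0)

```text
t: 11.5
eef_pos: [416.0, 231.7, 69.4]
tcp_rot: [3.141, 0.001, 2.634]
ft_force: [1.5, 0.6, 0.3]
opening: 0.272
```

Request:
carry_out([
  {"dx":0,"dy":0,"dz":0,"twist":0},
  {"dx":0,"dy":0,"dz":0,"twist":0},
  {"dx":0,"dy":0,"dz":0,"twist":0},
])

```text
t: 11.8
eef_pos: [415.8, 231.8, 68.9]
tcp_rot: [3.141, 0.0, 2.634]
ft_force: [-0.8, -0.4, 3.8]
opening: 0.19
```

```bash
python3 -c "
from h import *
inT();go(416,231,68,151)"
```

```text
track -203.6 190.4 z 68.9 F [-0.8 -0.4  3.8] open 18.1 t 11.8
at [415.8 231.8  68.9] yaw 150.92 -> shift m [-0.0006 -0.0006  0.0009] twist -0.08 rows>= 1
```

Request:
carry_out([
  {"dx":-0.003,"dy":0,"dz":-0.001,"twist":0},
  {"dx":-0.007,"dy":0,"dz":-0.003,"twist":0},
  {"dx":-0.011,"dy":0,"dz":-0.006,"twist":0},
  {"dx":-0.015,"dy":0,"dz":-0.012,"twist":0},
  {"dx":-0.016,"dy":0,"dz":-0.02,"twist":0},
])

```text
t: 12.3
eef_pos: [430.0, 223.6, 89.0]
tcp_rot: [-3.141, -0.0, 2.633]
ft_force: [1.4, 0.6, -1.8]
opening: 0.187
```

Request:
carry_out([
  {"dx":0,"dy":0,"dz":-0.009,"twist":0},
  {"dx":0,"dy":0,"dz":-0.018,"twist":0},
  {"dx":0,"dy":0,"dz":-0.027,"twist":0},
  {"dx":0,"dy":0,"dz":-0.036,"twist":0},
  {"dx":0,"dy":0,"dz":-0.04,"twist":0},
])

```text
t: 12.8
eef_pos: [429.8, 224.1, 129.8]
tcp_rot: [3.141, 0.001, 2.634]
ft_force: [0.6, -0.2, -1.3]
opening: 0.191
```

Request:
carry_out([
  {"dx":0,"dy":0,"dz":0,"twist":-4},
  {"dx":0,"dy":0,"dz":0,"twist":-9},
  {"dx":0,"dy":0,"dz":0,"twist":-15},
  {"dx":0,"dy":0,"dz":0,"twist":-21},
  {"dx":0,"dy":0,"dz":0,"twist":-27},
])

```text
t: 13.3
eef_pos: [429.5, 223.9, 128.7]
tcp_rot: [-3.141, -0.0, 3.109]
ft_force: [-0.0, -1.0, -2.6]
opening: 0.189
```

```bash
python3 - <<'E'
from h import *
inT();goT(-190,196,125,180)
for n in ("top","scene"):
    im,d=read_camera(n);cv2.imwrite(f"pics/{n}8.png",im[:,:,::-1]);np.savez(f"pics/{n}8.npz",im=im,d=d)
    P=cloud(n,d);q=P[...,:2]-O;X=np.stack([q@ex,q@ey,P[...,2]],-1);s=state()["eef_pos"];t=np.r_[(s[:2]-O)@ex,(s[:2]-O)@ey]
    m=(X[...,0]>t[0]+15)&(X[...,0]<-70)&(abs(X[...,1]-t[1])<50)&(X[...,2]>15)&(X[...,2]<150)
    Q=X[m]
    for a0 in range(int(t[0])+15,-65,10):
        k=Q[abs(Q[:,0]-a0)<5]
        if len(k)>2: print(n,a0,len(k),"y",np.percentile(k[:,1],[3,97]).round(),"z",np.percentile(k[:,2],[3,50,97]).round())
    c=P[(P[...,2]>128)&(P[...,2]<142)&(np.hypot(P[...,0]-355,P[...,1]-268)<35)];print("cap",len(c),cv2.minAreaRect(c[:,:2].astype(np.float32)) if len(c)>5 else '')
E
```

```text
track -190.1 182.0 z 128.7 F [-0.  -1.  -2.6] open 18.0 t 13.3
at [429.5 223.9 128.7] yaw 178.16 -> shift m [0.0008 0.0139 0.0037] twist -3.64 rows>= 1
top -145 7 y [169. 172.] z [112. 124. 127.]
top -135 33 y [169. 182.] z [111. 121. 127.]
top -125 79 y [153. 186.] z [ 90. 111. 121.]
top -115 104 y [148. 190.] z [ 88. 112. 120.]
top -105 116 y [145. 194.] z [ 88. 112. 117.]
top -95 111 y [144. 201.] z [ 91. 106. 112.]
top -85 109 y [146. 203.] z [ 96. 101. 105.]
top -75 89 y [150. 200.] z [ 90.  95. 100.]
cap 0 
scene -175 16 y [171. 189.] z [139. 146. 149.]
scene -165 21 y [172. 185.] z [139. 142. 147.]
scene -155 25 y [172. 186.] z [131. 136. 142.]
scene -145 4 y [174. 181.] z [133. 135. 136.]
cap 70 ((372.5713195800781, 257.8207702636719), (28.301246643066406, 26.71350860595703), 22.633020401000977)
```

The bottle has swung back to its original spot and the pusher is held at about 30°, puck forward. Now I'll align it and slide it in under the guard beyond the bottle.

Request:
carry_out([
  {"dx":0,"dy":0.005,"dz":0.003,"twist":-1.5},
  {"dx":0,"dy":0.012,"dz":0.007,"twist":-3.6},
  {"dx":0,"dy":0.0145,"dz":0.0107,"twist":-3.6},
  {"dx":-0.005,"dy":0.0145,"dz":0.0107,"twist":-3.6},
  {"dx":-0.012,"dy":0.0145,"dz":0.0107,"twist":-3.6},
])

```text
t: 13.9
eef_pos: [442.4, 238.1, 117.8]
tcp_rot: [-3.141, -0.0, -3.115]
ft_force: [0.1, -0.3, -1.5]
opening: 0.189
```

```bash
python3 -c "
from h import *
inT();goT(-108,196,118,180);goT(-108,196,107,180)"
```

```text
track -176.8 195.8 z 117.8 F [ 0.1 -0.3 -1.5] open 18.0 t 13.9
at [442.4 238.1 117.8] yaw -178.49 -> shift m [-0.0687  0.0005 -0.0002] twist -0.29 rows>= 2
at [442.4 238.1 117.8] yaw -178.49 -> shift m [-0.0687  0.0005  0.0108] twist -0.29 rows>= 2
```

Request:
carry_out([
  {"dx":-0.01,"dy":0,"dz":0,"twist":0},
  {"dx":-0.021,"dy":0,"dz":0,"twist":0},
  {"dx":-0.032,"dy":0,"dz":0,"twist":0},
  {"dx":-0.043,"dy":0,"dz":0,"twist":0},
  {"dx":-0.052,"dy":0,"dz":0,"twist":0},
])

```text
t: 14.4
eef_pos: [495.3, 239.3, 117.9]
tcp_rot: [-3.142, 0.0, -3.116]
ft_force: [-0.8, -0.1, -1.0]
opening: 0.187
```

Request:
carry_out([
  {"dx":-0.008,"dy":0,"dz":0,"twist":0},
  {"dx":-0.015,"dy":0,"dz":0.002,"twist":0},
  {"dx":-0.017,"dy":0,"dz":0.006,"twist":0},
  {"dx":-0.017,"dy":0,"dz":0.009,"twist":0},
  {"dx":-0.017,"dy":0,"dz":0.009,"twist":0},
])

```text
t: 14.9
eef_pos: [511.0, 239.9, 108.7]
tcp_rot: [3.142, 0.0, -3.115]
ft_force: [-0.3, -0.2, -0.5]
opening: 0.186
```

```bash
python3 -c "
from h import *
inT();a,d=read_camera('scene');b,d2=read_camera('top')
cv2.imwrite('pics/x9.png',cv2.resize(np.hstack([a[130:330,270:490],b[80:280,110:310]])[:,:,::-1],None,fx=1.9,fy=1.9))"
```

```text
track -108.1 195.4 z 108.7 F [-0.3 -0.2 -0.5] open 17.7 t 14.9
```

View pics/x9.png

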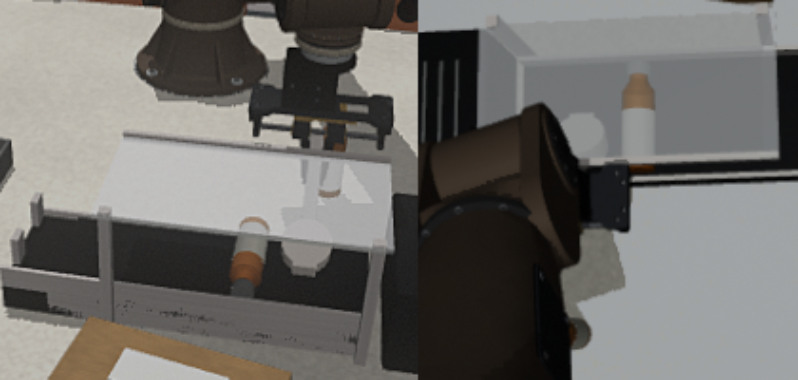

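The puck sits under the guard on the far side of the bottle: scene crop (305,245) against the bottle at (250,255). I'll push slowly toward −y.

Request:
carry_out([
  {"dx":0,"dy":-0.005,"dz":0,"twist":0},
  {"dx":0,"dy":-0.01,"dz":0,"twist":0},
  {"dx":0,"dy":-0.015,"dz":0,"twist":0},
  {"dx":0,"dy":-0.02,"dz":0,"twist":0},
  {"dx":0,"dy":-0.025,"dz":0,"twist":0},
])

```text
t: 15.5
eef_pos: [511.8, 214.2, 109.0]
tcp_rot: [-3.142, -0.0, -3.115]
ft_force: [1.5, -0.1, -1.4]
opening: 0.191
```

Request:
carry_out([
  {"dx":0,"dy":-0.005,"dz":0,"twist":0},
  {"dx":0,"dy":-0.01,"dz":0,"twist":0},
  {"dx":0,"dy":-0.015,"dz":0,"twist":0},
  {"dx":0,"dy":-0.02,"dz":0,"twist":0},
  {"dx":0,"dy":-0.025,"dz":0,"twist":0},
])

```text
t: 16.0
eef_pos: [512.5, 189.4, 109.0]
tcp_rot: [-3.141, 0.0, -3.115]
ft_force: [1.0, 1.0, -1.2]
opening: 0.188
```

```bash
cat >> h.py <<'E'
def bot(save=None):
    im,d=read_camera("scene");i=im.astype(int);v,u=np.mgrid[:400,:640]
    m=(i[...,0]>i[...,2]*1.35+15)&(u>265)&(u<475)&(v>215)&(v<300)
    n,l,st,c=cv2.connectedComponentsWithStats(m.astype(np.uint8))
    for k in range(1,n):
        if st[k,4]>25:
            p=onz("scene",[c[k]],60)[0];q=p[:2]-O;print("amber",st[k],"track",round(q@ex,1),round(q@ey,1))
    if save: cv2.imwrite(save,cv2.resize(im[150:330,260:490,::-1],None,fx=2.5,fy=2.5))
E
python3 -c "
from h import *
inT();bot()"
```

```text
track -108.3 144.9 z 109.0 F [ 1.   1.  -1.2] open 17.9 t 16.0
amber [378 260  17  19 224] track 30.7 90.3
amber [315 297  13   3  27] track 163.8 -39.3
```

Request:
carry_out([
  {"dx":0,"dy":-0.006,"dz":0,"twist":0},
  {"dx":0,"dy":-0.012,"dz":0,"twist":0},
  {"dx":0,"dy":-0.018,"dz":0,"twist":0},
  {"dx":0,"dy":-0.024,"dz":0,"twist":0},
  {"dx":0,"dy":-0.03,"dz":0,"twist":0},
])

```text
t: 16.55
eef_pos: [513.3, 159.3, 109.0]
tcp_rot: [-3.142, 0.0, -3.115]
ft_force: [0.5, -1.4, -1.3]
opening: 0.186
```

Request:
carry_out([
  {"dx":0,"dy":-0.006,"dz":0,"twist":0},
  {"dx":0,"dy":-0.012,"dz":0,"twist":0},
  {"dx":0,"dy":-0.018,"dz":0,"twist":0},
  {"dx":0,"dy":-0.024,"dz":0,"twist":0},
  {"dx":0,"dy":-0.03,"dz":0,"twist":0},
])

```text
t: 17.05
eef_pos: [514.1, 129.3, 109.0]
tcp_rot: [-3.142, 0.0, -3.115]
ft_force: [-0.0, 0.6, -0.3]
opening: 0.189
```

```bash
python3 -c "
from h import *
inT();bot()"
```

```text
track -108.6 84.8 z 109.0 F [-0.   0.6 -0.3] open 18.0 t 17.05
amber [353 257  17  19 222] track 29.9 30.2
amber [315 297  13   3  27] track 163.8 -39.3
```

Request:
carry_out([
  {"dx":0,"dy":-0.006,"dz":0,"twist":0},
  {"dx":0,"dy":-0.012,"dz":0,"twist":0},
  {"dx":0,"dy":-0.018,"dz":0,"twist":0},
  {"dx":0,"dy":-0.024,"dz":0,"twist":0},
  {"dx":0,"dy":-0.03,"dz":0,"twist":0},
])

```text
t: 17.6
eef_pos: [514.9, 99.3, 109.0]
tcp_rot: [-3.142, 0.0, -3.115]
ft_force: [0.3, 0.1, -1.7]
opening: 0.192
```

Request:
carry_out([
  {"dx":0,"dy":-0.006,"dz":0,"twist":0},
  {"dx":0,"dy":-0.012,"dz":0,"twist":0},
  {"dx":0,"dy":-0.018,"dz":0,"twist":0},
  {"dx":0,"dy":-0.024,"dz":0,"twist":0},
  {"dx":0,"dy":-0.03,"dz":0,"twist":0},
])

```text
t: 18.1
eef_pos: [515.6, 69.4, 109.0]
tcp_rot: [-3.142, 0.0, -3.115]
ft_force: [-0.2, 0.0, -0.4]
opening: 0.19
```

Request:
carry_out([
  {"dx":0,"dy":-0.006,"dz":0,"twist":0},
  {"dx":0,"dy":-0.012,"dz":0,"twist":0},
  {"dx":0,"dy":-0.018,"dz":0,"twist":0},
  {"dx":0,"dy":-0.024,"dz":0,"twist":0},
  {"dx":0,"dy":-0.03,"dz":0,"twist":0},
])

```text
t: 18.6
eef_pos: [516.4, 39.4, 109.0]
tcp_rot: [-3.142, 0.0, -3.115]
ft_force: [-0.8, 1.0, -1.8]
opening: 0.184
```

```bash
python3 -c "
from h import *
inT();bot()"
```

```text
track -109.1 -5.2 z 109.0 F [-0.8  1.  -1.8] open 17.5 t 18.6
amber [316 254   6  13  55] track 33.3 -74.3
amber [329 254   5  16  43] track 25.7 -47.0
amber [315 297  13   3  27] track 163.8 -39.3
```

Request:
carry_out([
  {"dx":0,"dy":-0.006,"dz":0,"twist":0},
  {"dx":0,"dy":-0.012,"dz":0,"twist":0},
  {"dx":0,"dy":-0.018,"dz":0,"twist":0},
  {"dx":0,"dy":-0.024,"dz":0,"twist":0},
  {"dx":0,"dy":-0.03,"dz":0,"twist":0},
])

```text
t: 19.15
eef_pos: [517.2, 9.3, 109.0]
tcp_rot: [-3.142, 0.0, -3.115]
ft_force: [0.4, -0.3, -0.5]
opening: 0.185
```

Request:
carry_out([
  {"dx":0,"dy":-0.006,"dz":0,"twist":0},
  {"dx":0,"dy":-0.012,"dz":0,"twist":0},
  {"dx":0,"dy":-0.018,"dz":0,"twist":0},
  {"dx":0,"dy":-0.024,"dz":0,"twist":0},
  {"dx":0,"dy":-0.03,"dz":0,"twist":0},
])

```text
t: 19.65
eef_pos: [518.0, -20.6, 109.0]
tcp_rot: [-3.142, 0.0, -3.115]
ft_force: [0.1, -0.3, -1.2]
opening: 0.189
```

Request:
carry_out([
  {"dx":0,"dy":-0.005,"dz":0,"twist":0},
  {"dx":0,"dy":-0.01,"dz":0,"twist":0},
  {"dx":0,"dy":-0.015,"dz":0,"twist":0},
  {"dx":0,"dy":-0.015,"dz":0,"twist":0},
])

```text
t: 20.05
eef_pos: [518.4, -35.7, 109.0]
tcp_rot: [-3.141, 0.0, -3.116]
ft_force: [0.1, -0.2, -1.6]
opening: 0.188
```

```bash
python3 -c "
from h import *
inT();bot();bot()"
```

```text
track -109.5 -80.3 z 109.0 F [ 0.1 -0.2 -1.6] open 17.9 t 20.05
amber [293 233  14   8  29] track -61.5 -149.7
amber [281 250  18  18 199] track 35.4 -148.4
amber [315 297  13   3  27] track 163.8 -39.3
amber [293 233  14   8  29] track -61.5 -149.7
amber [281 250  18  18 199] track 35.4 -148.4
amber [315 297  13   3  27] track 163.8 -39.3
```

The bottle has settled in the tray at y≈−149, with two identical readings. I'll retract the pusher, then measure where along the handle it is held.

Request:
carry_out([
  {"dx":0,"dy":0.005,"dz":-0.004,"twist":0},
  {"dx":0,"dy":0.008,"dz":-0.01,"twist":0},
  {"dx":0.01,"dy":0.008,"dz":-0.012,"twist":0},
  {"dx":0.021,"dy":0.008,"dz":-0.012,"twist":0},
  {"dx":0.032,"dy":0.008,"dz":-0.012,"twist":0},
])

```text
t: 20.65
eef_pos: [484.8, -27.8, 121.0]
tcp_rot: [-3.142, -0.0, -3.115]
ft_force: [-0.4, 1.3, -0.7]
opening: 0.186
```

Request:
carry_out([
  {"dx":0.012,"dy":0,"dz":0,"twist":0},
  {"dx":0.025,"dy":0,"dz":0,"twist":0},
  {"dx":0.038,"dy":0,"dz":0,"twist":0},
  {"dx":0.05,"dy":0,"dz":0,"twist":0},
  {"dx":0.06,"dy":0,"dz":0,"twist":0},
])

```text
t: 21.15
eef_pos: [425.1, -29.6, 121.0]
tcp_rot: [-3.142, -0.0, -3.115]
ft_force: [-0.6, -0.2, -0.4]
opening: 0.189
```

Request:
carry_out([
  {"dx":0.005,"dy":-0.005,"dz":0,"twist":-0.3},
  {"dx":0.01,"dy":-0.012,"dz":0,"twist":-0.3},
  {"dx":0.012,"dy":-0.02,"dz":0,"twist":-0.3},
  {"dx":0.012,"dy":-0.026,"dz":0,"twist":-0.3},
])

```text
t: 21.55
eef_pos: [415.0, -56.8, 121.0]
tcp_rot: [-3.141, 0.0, -3.111]
ft_force: [-1.0, -0.2, -2.1]
opening: 0.188
```

```bash
python3 - <<'E'
from h import *
inT();s=state()["eef_pos"];g=np.r_[(s[:2]-O)@ex,(s[:2]-O)@ey,s[2]+19]
for n in ("top","scene"):
    im,d=read_camera(n);np.savez(f"pics/{n}10.npz",im=im,d=d);cv2.imwrite(f"pics/{n}10.png",im[:,:,::-1])
    P=cloud(n,d);q=P[...,:2]-O;X=np.stack([q@ex,q@ey,P[...,2]],-1)-g
    m=(X[...,0]>15)&(X[...,0]<140)&(abs(X[...,1])<45)&(X[...,2]>-100)&(X[...,2]<10)
    Q=X[m]
    for a0 in range(15,140,5):
        k=Q[abs(Q[:,0]-a0)<2.5]
        if len(k)>2: print(n,a0,len(k),"y",np.percentile(k[:,1],[3,97]).round(),"z",np.percentile(k[:,2],[3,50,97]).round())
E
```

```text
track -213.5 -98.1 z 121.0 F [-1.  -0.2 -2.1] open 17.9 t 21.55
top 75 11 y [-30. -14.] z [-58. -42. -29.]
top 80 28 y [-31.  -2.] z [-59. -32. -29.]
top 85 42 y [-32.  12.] z [-54. -35. -32.]
top 90 56 y [-32.  24.] z [-44. -38. -33.]
top 95 58 y [-31.  26.] z [-44. -41. -37.]
top 100 56 y [-32.  26.] z [-47. -43. -40.]
top 105 56 y [-31.  25.] z [-50. -46. -42.]
top 110 52 y [-29.  26.] z [-54. -49. -46.]
top 115 46 y [-27.  22.] z [-55. -52. -48.]
top 120 40 y [-25.  18.] z [-59. -56. -51.]
top 125 29 y [-19.  12.] z [-61. -57. -55.]
top 130 15 y [-15.  10.] z [-63. -62. -57.]
scene 15 3 y [-14.  11.] z [-15.  -6.  -0.]
scene 20 20 y [-11.   6.] z [-16.  -3.   1.]
scene 25 12 y [-9.  6.] z [-14.  -6.  -1.]
scene 30 13 y [-8.  6.] z [-25. -10.  -5.]
scene 35 15 y [-9.  7.] z [-25. -12.  -7.]
scene 40 14 y [-8.  5.] z [-23. -16. -12.]
scene 45 16 y [-8.  6.] z [-36. -19. -12.]
scene 50 11 y [-10.   7.] z [-29. -20. -15.]
scene 55 14 y [-11.   5.] z [-29. -23. -20.]
scene 60 16 y [-9.  7.] z [-34. -26. -21.]
scene 65 11 y [-9.  7.] z [-35. -30. -27.]
scene 70 10 y [-10.   6.] z [-33. -31. -27.]
scene 75 3 y [-14.   1.] z [-32. -31. -30.]
scene 80 28 y [-23.  14.] z [-37. -32. -27.]
scene 85 28 y [-29.  13.] z [-39. -34. -30.]
scene 90 28 y [-31.  11.] z [-40. -37. -32.]
scene 95 32 y [-30.  12.] z [-44. -39. -33.]
scene 100 36 y [-32.  10.] z [-46. -42. -37.]
scene 105 34 y [-33.   8.] z [-53. -46. -41.]
scene 110 28 y [-30.  10.] z [-69. -49. -43.]
scene 115 37 y [-27.   8.] z [-84. -51. -46.]
scene 120 37 y [-27.   6.] z [-83. -56. -49.]
scene 125 28 y [-18.   7.] z [-74. -59. -54.]
scene 130 26 y [-17.   6.] z [-67. -60. -56.]
scene 135 3 y [-11.   6.] z [-59. -59. -57.]
```

Held 110 mm from the puck, about 59° off vertical. To right it, I'll push the foot against the rail's outer face and raise the grip along the matching arc, ending flush with that vertical face.

Request:
carry_out([
  {"dx":0,"dy":0,"dz":0.015,"twist":0},
  {"dx":0,"dy":0,"dz":0.03,"twist":0},
  {"dx":-0.005,"dy":0,"dz":0.043,"twist":0},
  {"dx":-0.013,"dy":0,"dz":0.043,"twist":0},
  {"dx":-0.02,"dy":0,"dz":0.043,"twist":0},
])

```text
t: 22.15
eef_pos: [435.8, -55.3, 78.1]
tcp_rot: [-3.142, -0.0, -3.11]
ft_force: [0.1, 0.5, -1.1]
opening: 0.186
```

Request:
carry_out([
  {"dx":-0.005,"dy":0,"dz":-0.007,"twist":0},
  {"dx":-0.011,"dy":0,"dz":-0.017,"twist":0},
  {"dx":-0.018,"dy":0,"dz":-0.025,"twist":0},
  {"dx":-0.027,"dy":0,"dz":-0.033,"twist":0},
])

```text
t: 22.55
eef_pos: [461.0, -54.1, 112.2]
tcp_rot: [3.141, -0.002, -3.11]
ft_force: [-7.7, -1.2, 1.3]
opening: 0.187
```

```bash
cat >> h.py <<'E'
def tilt():
    s=state()["eef_pos"];g=np.r_[(s[:2]-O)@ex,(s[:2]-O)@ey,s[2]+19]
    im,d=read_camera("scene");P=cloud("scene",d);q=P[...,:2]-O;X=np.stack([q@ex,q@ey,P[...,2]],-1)-g
    m=(abs(X[...,1])<12)&(X[...,2]<-28)&(X[...,2]>-75-0)&(X[...,0]>-40)&(X[...,0]<90)&(X[...,0]+g[0]<-60)
    Q=X[m];print(len(Q))
    for z0 in range(-70,-25,10):
        k=Q[abs(Q[:,2]-z0)<5]
        if len(k)>2: print(z0,len(k),np.percentile(k[:,0],[10,50,90]).round(1))
    return im
E
python3 -c "
from h import *
inT();tilt()"
```

```text
track -167.4 -96.8 z 112.2 F [-7.7 -1.2  1.3] open 17.8 t 22.55
154
-70 18 [79.2 82.4 87. ]
-60 24 [69.3 74.5 77.9]
-50 50 [49.4 62.8 69.3]
-40 38 [33.2 44.2 50.2]
-30 24 [28.4 37.5 41.5]
```

Request:
carry_out([
  {"dx":-0.01,"dy":0,"dz":-0.006,"twist":0},
  {"dx":-0.02,"dy":0,"dz":-0.011,"twist":0},
  {"dx":-0.031,"dy":0,"dz":-0.016,"twist":0},
  {"dx":-0.042,"dy":0,"dz":-0.0195,"twist":0},
  {"dx":-0.054,"dy":0,"dz":-0.022,"twist":0},
])

```text
t: 23.1
eef_pos: [515.8, -52.4, 134.5]
tcp_rot: [-3.141, -0.0, -3.11]
ft_force: [-4.0, 0.3, 1.5]
opening: 0.186
```

Request:
carry_out([
  {"dx":-0.01,"dy":0,"dz":-0.001,"twist":0},
  {"dx":-0.02,"dy":0,"dz":-0.001,"twist":0},
  {"dx":-0.03,"dy":0,"dz":-0.001,"twist":0},
])

```text
t: 23.4
eef_pos: [546.3, -51.6, 134.3]
tcp_rot: [-3.142, -0.0, -3.11]
ft_force: [-4.0, -0.4, 1.1]
opening: 0.186
```

```bash
python3 -c "
from h import *
inT();tilt()"
```

```text
track -82.1 -97.1 z 134.3 F [-4.  -0.4  1.1] open 17.7 t 23.4
139
-70 35 [ 0.5  6.9 13.6]
-60 30 [-1.2  3.2  6.7]
-50 27 [-2.6  1.4  4.8]
-40 28 [-4.9 -1.   2.1]
-30 19 [-2.5 -1.3  1.1]
```

Request:
carry_out([
  {"dx":-0.004,"dy":0,"dz":0,"twist":0},
  {"dx":-0.007,"dy":0,"dz":0,"twist":0},
  {"dx":-0.009,"dy":0,"dz":0,"twist":0},
])

```text
t: 23.75
eef_pos: [554.7, -51.4, 133.9]
tcp_rot: [3.142, -0.001, -3.11]
ft_force: [-4.6, 0.3, 0.4]
opening: 0.186
```

```bash
python3 -c "
from h import *
inT();tilt()"
```

```text
track -73.7 -97.1 z 133.9 F [-4.6  0.3  0.4] open 17.7 t 23.75
133
-70 34 [-2.7  0.2  7.4]
-60 28 [-6.9 -1.6  1.7]
-50 28 [-10.7  -4.1   0.4]
-40 25 [-10.5  -4.1  -1.3]
-30 18 [-9.3 -5.1 -2.6]
```

Request:
carry_out([
  {"dx":0.008,"dy":0,"dz":0,"twist":0},
  {"dx":0.02,"dy":0,"dz":-0.015,"twist":0},
  {"dx":0.035,"dy":0,"dz":-0.03,"twist":0},
  {"dx":0.05,"dy":0,"dz":-0.045,"twist":0},
  {"dx":0.06,"dy":0,"dz":-0.05,"twist":0},
])

```text
t: 24.3
eef_pos: [494.6, -53.5, 185.3]
tcp_rot: [-3.141, 0.003, -3.11]
ft_force: [0.8, 0.3, -0.4]
opening: 0.184
```

```bash
cat >> h.py <<'E'
def plane():
    s=state()["eef_pos"];g=np.r_[(s[:2]-O)@ex,(s[:2]-O)@ey,s[2]+19]
    im,d=read_camera("scene");P=cloud("scene",d);q=P[...,:2]-O;X=np.stack([q@ex,q@ey,P[...,2]],-1)-g
    m=(abs(X[...,1])<40)&(X[...,2]<-82)&(X[...,2]>-145)&(X[...,0]>-30)&(X[...,0]<50)&(X[...,0]+g[0]<-64)
    Q=X[m]
    for _ in range(4):
        A=np.c_[Q[:,1:],np.ones(len(Q))];k=np.linalg.lstsq(A,Q[:,0],rcond=None)[0];r=abs(Q[:,0]-A@k);Q=Q[r<max(3,2*np.median(r))]
    print("puck face",len(Q),"tilt deg (+ = bottom forward)",-np.degrees(np.arctan(k[1])).round(1),"yaw",np.degrees(np.arctan(k[0])).round(1),"mean",Q.mean(0).round(1),"z range",np.percentile(Q[:,2],[2,98]).round(),"rms",r.std().round(2))
    return im
E
python3 -c "
from h import *
inT();tilt();im=plane();cv2.imwrite('pics/s11.png',cv2.resize(im[100:260,240:420,::-1],None,fx=3,fy=3))"
```

```text
track -133.9 -97.3 z 185.3 F [ 0.8  0.3 -0.4] open 17.5 t 24.3
128
-70 42 [-6.7  1.1  7.2]
-60 24 [-4.8 -2.   2.1]
-50 22 [-5.3 -1.4  1.5]
-40 25 [-7.2 -3.3 -0.1]
-30 15 [-7.9 -2.9 -0.1]
puck face 203 tilt deg (+ = bottom forward) 6.1 yaw 0.9 mean [  10.    -8.3 -104.4] z range [-133.  -83.] rms 0.81
```

Request:
carry_out([
  {"dx":-0.015,"dy":0,"dz":0.02,"twist":0},
  {"dx":-0.03,"dy":0,"dz":0.035,"twist":0},
  {"dx":-0.045,"dy":0,"dz":0.05,"twist":0},
  {"dx":-0.06,"dy":0,"dz":0.05,"twist":0},
  {"dx":-0.065,"dy":0,"dz":0.05,"twist":0},
])

```text
t: 24.9
eef_pos: [560.0, -51.1, 132.2]
tcp_rot: [3.141, -0.003, -3.11]
ft_force: [-4.0, -0.7, -3.9]
opening: 0.186
```

Request:
carry_out([
  {"dx":-0.003,"dy":0,"dz":0,"twist":0},
  {"dx":-0.006,"dy":0,"dz":0,"twist":0},
  {"dx":-0.008,"dy":0,"dz":0,"twist":0},
])

```text
t: 25.2
eef_pos: [567.2, -50.9, 133.8]
tcp_rot: [3.141, -0.001, -3.11]
ft_force: [-4.3, 0.2, -4.5]
opening: 0.185
```

Request:
carry_out([
  {"dx":0.01,"dy":0,"dz":0,"twist":0},
  {"dx":0.03,"dy":0,"dz":-0.015,"twist":0},
  {"dx":0.045,"dy":0,"dz":-0.03,"twist":0},
  {"dx":0.06,"dy":0,"dz":-0.045,"twist":0},
  {"dx":0.075,"dy":0,"dz":-0.05,"twist":0},
])

```text
t: 25.7
eef_pos: [492.9, -53.6, 185.9]
tcp_rot: [-3.14, 0.005, -3.11]
ft_force: [-0.2, 0.8, -1.3]
opening: 0.183
```

```bash
python3 -c "
from h import *
inT();tilt();plane();im=plane();cv2.imwrite('pics/s12.png',cv2.resize(im[100:260,240:420,::-1],None,fx=3,fy=3))"
```

```text
track -135.6 -97.4 z 185.9 F [-0.2  0.8 -1.3] open 17.4 t 25.7
139
-70 39 [-14.   -5.4   0.4]
-60 29 [-12.3  -7.   -3.4]
-50 26 [-15.3  -8.4  -4.5]
-40 23 [-13.4  -7.9  -5.6]
-30 22 [-12.1  -8.1  -5.4]
puck face 201 tilt deg (+ = bottom forward) 2.8 yaw 1.1 mean [   0.7   -7.7 -106. ] z range [-135.  -83.] rms 0.78
puck face 212 tilt deg (+ = bottom forward) 2.6 yaw 1.1 mean [   0.9   -8.5 -104.9] z range [-134.  -83.] rms 0.8
```

About 2.7° of tilt remains, and the foot settles that by itself. The handle is creeping in the pads, so I'll carry it slowly to a free spot near its old place and set it down.

Request:
carry_out([
  {"dx":0.005,"dy":0.004,"dz":0.005,"twist":0},
  {"dx":0.012,"dy":0.01,"dz":0.012,"twist":0},
  {"dx":0.02,"dy":0.018,"dz":0.02,"twist":0},
  {"dx":0.028,"dy":0.026,"dz":0.027,"twist":0},
  {"dx":0.035,"dy":0.033,"dz":0.032,"twist":0},
])

```text
t: 26.35
eef_pos: [455.7, -20.6, 151.0]
tcp_rot: [3.141, -0.001, -3.11]
ft_force: [-0.1, -0.3, -1.0]
opening: 0.183
```

Request:
carry_out([
  {"dx":0.005,"dy":0.007,"dz":0.005,"twist":0},
  {"dx":0.009,"dy":0.014,"dz":0.01,"twist":0},
  {"dx":0.012,"dy":0.02,"dz":0.014,"twist":0},
  {"dx":0.014,"dy":0.024,"dz":0.018,"twist":0},
  {"dx":0.014,"dy":0.025,"dz":0.019,"twist":0},
])

```text
t: 26.85
eef_pos: [441.8, 3.5, 132.6]
tcp_rot: [-3.142, -0.0, -3.11]
ft_force: [-0.8, -0.2, -1.9]
opening: 0.184
```

```bash
python3 -c "
from h import *
inT();plane();
im,d=read_camera('scene');P=cloud('scene',d);s=state()['eef_pos'];m=(np.hypot(P[...,0]-s[0],P[...,1]-s[1])<45)&(P[...,2]<90)&(P[...,2]>4);print('low z',np.percentile(P[m][:,2],[0,1,3,10,50]).round(1),m.sum())"
```

```text
track -184.8 -38.7 z 132.6 F [-0.8 -0.2 -1.9] open 17.5 t 26.85
  return _methods._mean(a, axis=axis, dtype=dtype,
  ret = ret.dtype.type(ret / rcount)
h.py:47: RuntimeWarning: Mean of empty slice.
  print("puck face",len(Q),"tilt deg (+ = bottom forward)",-np.degrees(np.arctan(k[1])).round(1),"yaw",np.degrees(np.arctan(k[0])).round(1),"mean",Q.mean(0).round(1),"z range",np.percentile(Q[:,2],[2,98]).round(),"rms",r.std().round(2))
  ret = um.true_divide(
Traceback (most recent call last):
  File "h.py", line 47, in plane
    print("puck face",len(Q),"tilt deg (+ = bottom forward)",-np.degrees(np.arctan(k[1])).round(1),"yaw",np.degrees(np.arctan(k[0])).round(1),"mean",Q.mean(0).round(1),"z range",np.percentile(Q[:,2],[2,98]).round(),"rms",r.std().round(2))
                                                                                                                                                                                  ~~~~~~~~~~~~~^^^^^^^^^^^^^^^
IndexError: index -1 is out of bounds for axis 0 with size 0
```

Request:
carry_out([
  {"dx":0,"dy":0,"dz":0.001,"twist":0},
  {"dx":0,"dy":0,"dz":0.002,"twist":0},
  {"dx":0,"dy":0,"dz":0.003,"twist":0},
  {"dx":0,"dy":0,"dz":0.004,"twist":0},
])

```text
t: 27.3
eef_pos: [442.1, 2.9, 129.0]
tcp_rot: [-3.141, 0.0, -3.11]
ft_force: [-0.3, -0.6, -1.6]
opening: 0.181
```

Request:
carry_out([
  {"dx":0,"dy":0,"dz":0.001,"twist":0},
  {"dx":0,"dy":0,"dz":0.002,"twist":0},
  {"dx":0,"dy":0,"dz":0.003,"twist":0},
])

```text
t: 27.6
eef_pos: [442.0, 3.0, 125.9]
tcp_rot: [-3.142, -0.0, -3.11]
ft_force: [-0.9, -0.5, -1.0]
opening: 0.18
```

Request:
carry_out([
  {"dx":0,"dy":0,"dz":0.001,"twist":0},
  {"dx":0,"dy":0,"dz":0.002,"twist":0},
  {"dx":0,"dy":0,"dz":0.003,"twist":0},
])

```text
t: 27.9
eef_pos: [442.0, 3.0, 122.9]
tcp_rot: [-3.142, 0.0, -3.11]
ft_force: [-0.2, -0.1, -1.3]
opening: 0.18
```

Request:
carry_out([
  {"dx":0,"dy":0,"dz":0.001,"twist":0},
  {"dx":0,"dy":0,"dz":0.002,"twist":0},
  {"dx":0,"dy":0,"dz":0.003,"twist":0},
])

```text
t: 28.2
eef_pos: [442.1, 3.0, 120.0]
tcp_rot: [-3.141, 0.0, -3.11]
ft_force: [0.9, -0.0, 9.1]
opening: 0.181
```

Foot contact felt (9 N). Releasing.

Request:
carry_out([
  {"dx":0,"dy":0,"dz":-0.001,"twist":0},
  {"dx":0,"dy":0,"dz":-0.001,"twist":0},
  {"dx":0,"dy":0,"dz":-0.001,"twist":0},
  {"dx":0,"dy":0,"dz":-0.001,"twist":0},
  {"dx":0,"dy":0,"dz":-0.001,"twist":0},
], grip=0.05)

```text
t: 28.7
eef_pos: [442.0, 3.0, 121.0]
tcp_rot: [-3.142, 0.0, -3.11]
ft_force: [-1.2, -0.3, 0.1]
opening: 0.505
```

Request:
carry_out([
  {"dx":0,"dy":0,"dz":-0.03,"twist":0},
  {"dx":0,"dy":0,"dz":-0.07,"twist":0},
  {"dx":0,"dy":0,"dz":-0.11,"twist":0},
  {"dx":0,"dy":0,"dz":-0.15,"twist":0},
  {"dx":0,"dy":0,"dz":-0.17,"twist":0},
])

```text
t: 29.2
eef_pos: [442.5, 3.0, 294.2]
tcp_rot: [-3.141, 0.004, -3.11]
ft_force: [0.2, -0.3, -0.5]
opening: 0.527
```

```bash
python3 - <<'E'
from h import *
inT();c=camera_info('wrist');w,d=read_camera('wrist');P=cloud('wrist',d,c);cv2.imwrite('pics/w13.png',w[:,:,::-1])
near=np.hypot(P[...,0]-450,P[...,1]-3)<70
for a,b in((185,215),(45,75),(90,180)):
    Q=P[near&(P[...,2]>a)&(P[...,2]<b)]
    if len(Q)>10: print(a,b,len(Q),cv2.minAreaRect(Q[:,:2].astype(np.float32)),np.median(Q[:,2]))
p=O+15*ex-149*ey;print(p);go(p[0],p[1],200,181.8);go(p[0],p[1],290,181.8)
E
```

```text
track -184.1 -39.2 z 294.2 F [ 0.2 -0.3 -0.5] open 50.1 t 29.2
185 215 566 ((428.4873962402344, 1.0907936096191406), (17.719152450561523, 17.498348236083984), 1.5467151403427124) 200.79038052965987
45 75 1009 ((427.9127197265625, 1.0521793365478516), (30.13691520690918, 60.02571487426758), 1.8727443218231201) 60.569319315314885
90 180 314 ((420.40509033203125, 0.9594154357910156), (2.6510472297668457, 17.977022171020508), 2.1825623512268066) 144.02728550246167
[ 645.02462099 -100.44843996]
at [443.2   3.  295.8] yaw -178.18 -> shift m [-0.1985 -0.1098  0.0958] twist 0.02 rows>= 5
at [443.2   3.  295.8] yaw -178.18 -> shift m [-0.1985 -0.1098  0.0058] twist 0.02 rows>= 5
```

The pusher stands upright: handle top and puck are within 1 mm of each other, top at 201 mm. Next I'll go above the tray.

Request:
carry_out([
  {"dx":-0.04,"dy":-0.022,"dz":0,"twist":0},
  {"dx":-0.08,"dy":-0.044,"dz":0,"twist":0},
  {"dx":-0.12,"dy":-0.067,"dz":0,"twist":0},
  {"dx":-0.16,"dy":-0.089,"dz":0,"twist":0},
  {"dx":-0.1985,"dy":-0.111,"dz":0.006,"twist":0},
], grip=0.08)

```text
t: 29.75
eef_pos: [645.6, -102.6, 284.6]
tcp_rot: [-3.141, 0.0, -3.11]
ft_force: [0.8, 1.4, 0.7]
opening: 0.83
```

Request:
carry_out([
  {"dx":0,"dy":0,"dz":0.03,"twist":0},
  {"dx":0,"dy":0,"dz":0.03,"twist":0},
  {"dx":0,"dy":0,"dz":0.03,"twist":0},
])

```text
t: 30.05
eef_pos: [643.4, -101.4, 254.6]
tcp_rot: [3.141, -0.002, -3.11]
ft_force: [0.2, -0.7, 0.0]
opening: 0.84
```

```bash
python3 - <<'E'
from h import *
inT();c=camera_info('wrist');w,d=read_camera('wrist');np.savez('pics/w14.npz',im=w,d=d)
P=cloud('wrist',d,c);q=P[...,:2]-O;X=np.stack([q@ex,q@ey,P[...,2]],-1);i=w.astype(int)
red=(i[...,0]>i[...,2]*1.35+15)
b=(red|(i.min(2)>120))&(X[...,2]>52)&(X[...,2]<85)&(abs(X[...,1]+150)<30)&(abs(X[...,0])<100)&((abs(X[...,1]+150)<21))
Q=X[b];print(len(Q),cv2.minAreaRect(Q[:,:2].astype(np.float32)),"x",np.percentile(Q[:,0],[1,99]).round(1),"z",np.percentile(Q[:,2],[50,98]).round(1))
for x0 in range(-55,60,10):
    k=Q[(abs(Q[:,0]-x0)<4)]
    if len(k)>10: print(x0,"y",np.percentile(k[:,1],[2,98]).round(1),k[:,1][k[:,2]>np.percentile(k[:,2],80)].mean().round(1),"ztop",np.percentile(k[:,2],95).round(1))
g=(X[...,2]>150)&(X[...,2]<195)&(X[...,0]>-60)&(X[...,0]<100)&(X[...,1]>-80)&(X[...,1]<60);print("guard edge",np.percentile(X[g][:,1],[0,1,5]).round(1) if g.sum() else None)
im,d=read_camera('top');P=cloud('top',d);q=P[...,:2]-O;X=np.stack([q@ex,q@ey,P[...,2]],-1)
k=P[(P[...,2]>128)&(P[...,2]<142)&(np.hypot(P[...,0]-370,P[...,1]-260)<35)];print("standing",cv2.minAreaRect(k[:,:2].astype(np.float32)) if len(k)>5 else None)
cv2.imwrite('pics/x14.png',np.hstack([cv2.resize(w[:,:,::-1],(400,250)),cv2.resize(im[:,:,::-1],(400,250))]))
goT(8,-151,80,180);goT(8,-151,46,180)
E
```

```text
track 13.3 -149.9 z 254.6 F [ 0.2 -0.7  0. ] open 79.9 t 30.05
4231 ((21.661544799804688, -150.05963134765625), (41.57768630981445, 155.70672607421875), 89.68944549560547) x [-54.   97.8] z [73.1 77.1]
-55 y [-170.2 -131.3] -154.2 ztop 76.7
-45 y [-170.2 -130.6] -152.4 ztop 76.8
-35 y [-170.4 -129.9] -151.7 ztop 76.8
-25 y [-167.1 -129.7] -148.5 ztop 76.7
-15 y [-168.3 -129.6] -148.3 ztop 76.6
-5 y [-168.4 -130.5] -148.8 ztop 76.8
5 y [-168.  -130.4] -148.9 ztop 76.8
15 y [-167.5 -130.3] -149.0 ztop 76.8
25 y [-167.7 -130. ] -149.2 ztop 76.5
35 y [-170.3 -129.8] -151.7 ztop 76.6
45 y [-170.5 -130.9] -152.7 ztop 76.4
55 y [-170.  -136.7] -153.5 ztop 72.6
guard edge [-54.7 -53.8 -50.7]
standing None
at [ 643.8 -101.3  256.5] yaw -178.17 -> shift m [ 0.0058 -0.0012  0.1765] twist 0.03 rows>= 4
at [ 643.8 -101.3  256.5] yaw -178.17 -> shift m [ 0.0058 -0.0012  0.2105] twist 0.03 rows>= 5
```

View pics/x14.png

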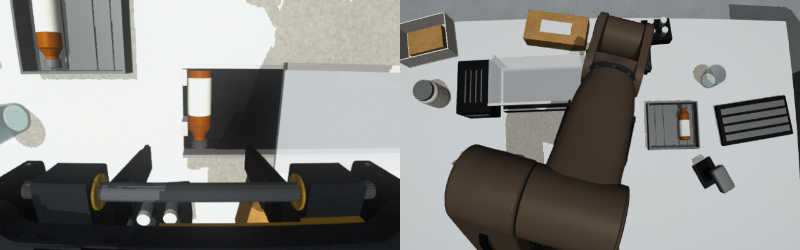

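The bottle lies square in the tray between the finger positions (wrist image (200,100)). I'll descend and grip.

Request:
carry_out([
  {"dx":0.006,"dy":-0.001,"dz":0.04,"twist":0},
  {"dx":0.006,"dy":-0.001,"dz":0.08,"twist":0},
  {"dx":0.006,"dy":-0.001,"dz":0.12,"twist":0},
  {"dx":0.006,"dy":-0.001,"dz":0.15,"twist":0},
  {"dx":0.006,"dy":-0.001,"dz":0.175,"twist":0},
])

```text
t: 30.65
eef_pos: [638.0, -102.5, 80.0]
tcp_rot: [-3.141, 0.001, -3.11]
ft_force: [0.7, 0.8, -0.6]
opening: 0.843
```

```bash
python3 -c "
from h import *
inT();goT(8,-150.5,46,180)"
```

```text
track 7.9 -150.8 z 80.0 F [ 0.7  0.8 -0.6] open 80.2 t 30.65
at [ 638.  -102.5   80. ] yaw -178.16 -> shift m [-0.0001  0.0003  0.034 ] twist 0.04 rows>= 1
```

Request:
carry_out([
  {"dx":0,"dy":0,"dz":0.012,"twist":0},
  {"dx":0,"dy":0,"dz":0.024,"twist":0},
  {"dx":0,"dy":0,"dz":0.032,"twist":0},
  {"dx":0,"dy":0,"dz":0.034,"twist":0},
  {"dx":0,"dy":0,"dz":0.034,"twist":0},
])

```text
t: 31.15
eef_pos: [638.2, -102.9, 46.5]
tcp_rot: [-3.141, 0.001, -3.11]
ft_force: [0.9, -1.0, 0.4]
opening: 0.842
```

Request:
carry_out([
  {"dx":0,"dy":0,"dz":0,"twist":0},
  {"dx":0,"dy":0,"dz":0,"twist":0},
  {"dx":0,"dy":0,"dz":0,"twist":0},
  {"dx":0,"dy":0,"dz":0,"twist":0},
  {"dx":0,"dy":0,"dz":0,"twist":0},
], grip=0.0)

```text
t: 31.65
eef_pos: [638.0, -102.6, 46.1]
tcp_rot: [3.141, -0.0, -3.11]
ft_force: [-0.2, 24.1, 2.5]
opening: 0.48
```

Request:
carry_out([
  {"dx":0,"dy":0,"dz":0,"twist":0},
  {"dx":0,"dy":0,"dz":0,"twist":0},
  {"dx":0,"dy":0,"dz":0,"twist":0},
  {"dx":0,"dy":0,"dz":0,"twist":0},
])

```text
t: 32.05
eef_pos: [637.8, -99.7, 46.0]
tcp_rot: [3.138, -0.001, -3.111]
ft_force: [0.8, 19.9, 3.7]
opening: 0.415
```

Request:
carry_out([
  {"dx":0,"dy":0,"dz":-0.004,"twist":0},
  {"dx":0,"dy":0,"dz":-0.01,"twist":0},
  {"dx":0,"dy":0,"dz":-0.02,"twist":0},
  {"dx":0,"dy":0,"dz":-0.03,"twist":0},
  {"dx":0,"dy":0,"dz":-0.04,"twist":0},
])

```text
t: 32.55
eef_pos: [637.8, -102.5, 86.1]
tcp_rot: [3.142, -0.001, -3.109]
ft_force: [0.1, -0.3, -1.9]
opening: 0.413
```

```bash
python3 -c "
from h import *
inT()"
```

```text
track 7.7 -150.9 z 86.1 F [ 0.1 -0.3 -1.9] open 39.2 t 32.55
```

Held (39 mm opening). I'll lift and carry it to the tote.

Request:
carry_out([
  {"dx":0,"dy":0,"dz":-0.015,"twist":0},
  {"dx":0,"dy":0,"dz":-0.035,"twist":0},
  {"dx":0,"dy":-0.01,"dz":-0.055,"twist":0},
  {"dx":0,"dy":-0.025,"dz":-0.07,"twist":0},
  {"dx":0,"dy":-0.045,"dz":-0.075,"twist":0},
])

```text
t: 33.05
eef_pos: [640.1, -148.5, 163.7]
tcp_rot: [-3.14, 0.003, -3.109]
ft_force: [0.4, 0.1, -2.1]
opening: 0.415
```

Request:
carry_out([
  {"dx":0.02,"dy":-0.02,"dz":0,"twist":0.2},
  {"dx":0.042,"dy":-0.042,"dz":0,"twist":0.4},
  {"dx":0.064,"dy":-0.064,"dz":0,"twist":0.8},
  {"dx":0.085,"dy":-0.083,"dz":0,"twist":0.8},
  {"dx":0.105,"dy":-0.1,"dz":0,"twist":0.8},
])

```text
t: 33.55
eef_pos: [536.3, -252.9, 160.9]
tcp_rot: [-3.141, -0.0, -3.125]
ft_force: [0.5, 0.3, -1.0]
opening: 0.413
```

```bash
python3 - <<'E'
from h import *
inT()
c=camera_info('wrist');w,d=read_camera('wrist');P=cloud('wrist',d,c)
Z=P[...,2];m=(Z>30)&(Z<56)&(abs(P[...,0]-499)<110)&(abs(P[...,1]+328)<115)
Q=P[m];print("rim wrist",len(Q),cv2.minAreaRect(Q[:,:2].astype(np.float32)),np.percentile(Q,[1,99],axis=0).round(1))
# rim from original top picture, outline percentiles
P=cloud('top',np.load('pics/top0.npz')['d']);Z=P[...,2];m=(Z>36)&(Z<52)&(abs(P[...,0]-499)<110)&(abs(P[...,1]+328)<115);Q=P[m]
print("rim top",np.percentile(Q,[.3,99.7],axis=0).round(1))
go(490.6,-282.8,161,180.96)
E
```

```text
track -98.5 -297.9 z 160.9 F [ 0.5  0.3 -1. ] open 39.3 t 33.55
rim wrist 14059 ((497.18853759765625, -327.63592529296875), (180.45327758789062, 192.96983337402344), 1.1636098623275757) [[ 407.1 -423.1   30.5]
 [ 586.8 -233.4   47.5]]
rim top [[ 408.9 -425.6   36.1]
 [ 588.9 -229.    51.3]]
at [ 534.1 -254.7  160.9] yaw -179.11 -> shift m [ 0.044  -0.0274 -0.0001] twist -0.07 rows>= 2
```

Request:
carry_out([
  {"dx":0.015,"dy":-0.009,"dz":0,"twist":0},
  {"dx":0.03,"dy":-0.018,"dz":0,"twist":0},
  {"dx":0.045,"dy":-0.0277,"dz":0,"twist":0},
  {"dx":0.045,"dy":-0.0277,"dz":0.02,"twist":0},
  {"dx":0.045,"dy":-0.0277,"dz":0.045,"twist":0},
])

```text
t: 34.1
eef_pos: [492.6, -280.7, 116.6]
tcp_rot: [-3.14, 0.002, -3.125]
ft_force: [0.5, -0.7, -1.6]
opening: 0.414
```

```bash
python3 - <<'E'
from h import *
c=camera_info('wrist');w,d=read_camera('wrist');cv2.imwrite('pics/w15.png',w[:,:,::-1])
go(489.5,-282.8,17,181.1)
E
```

```text
at [ 491.2 -279.4  112.3] yaw -179.02 -> shift m [ 0.0018 -0.0034  0.0953] twist -0.12 rows>= 2
```

View pics/w15.png

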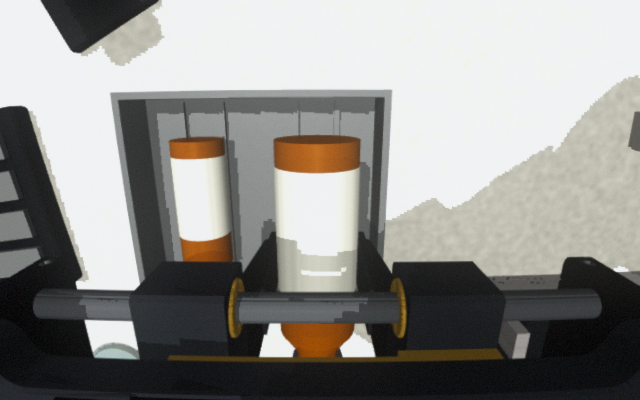

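The bottle (column 317) hangs over the free lane between the ribs (columns 300 and 338), parallel to the kept bottle. I'll lower it slowly.

Request:
carry_out([
  {"dx":0.002,"dy":-0.0034,"dz":0.02,"twist":0},
  {"dx":0.002,"dy":-0.0034,"dz":0.04,"twist":0},
  {"dx":0.002,"dy":-0.0034,"dz":0.06,"twist":0},
  {"dx":0.002,"dy":-0.0034,"dz":0.076,"twist":0},
  {"dx":0.002,"dy":-0.0034,"dz":0.086,"twist":0},
])

```text
t: 34.65
eef_pos: [490.7, -283.1, 29.3]
tcp_rot: [3.141, -0.001, -3.124]
ft_force: [-0.6, 1.5, -1.3]
opening: 0.415
```

Request:
carry_out([
  {"dx":0,"dy":0,"dz":0.002,"twist":0},
  {"dx":0,"dy":0,"dz":0.004,"twist":0},
  {"dx":0,"dy":0,"dz":0.006,"twist":0},
  {"dx":0,"dy":0,"dz":0.008,"twist":0},
])

```text
t: 35.05
eef_pos: [491.4, -283.2, 22.5]
tcp_rot: [-3.141, 0.001, -3.124]
ft_force: [0.0, 0.3, -0.9]
opening: 0.414
```

```bash
python3 -c "
from h import *
inT();go(489.5,-282.8,16,181.1)"
```

```text
track -144.3 -326.8 z 22.5 F [ 0.   0.3 -0.9] open 39.4 t 35.05
at [ 491.4 -283.2   22.5] yaw -178.98 -> shift m [0.0019 0.0004 0.0065] twist -0.08 rows>= 1
```

Request:
carry_out([
  {"dx":0,"dy":0,"dz":0.0015,"twist":0},
  {"dx":0,"dy":0,"dz":0.003,"twist":0},
  {"dx":0,"dy":0,"dz":0.0045,"twist":0},
])

```text
t: 35.35
eef_pos: [491.3, -283.0, 17.5]
tcp_rot: [-3.141, 0.0, -3.124]
ft_force: [0.4, -0.1, -0.8]
opening: 0.414
```

Request:
carry_out([
  {"dx":0,"dy":0,"dz":0.0005,"twist":0},
  {"dx":0,"dy":0,"dz":0.001,"twist":0},
  {"dx":0,"dy":0,"dz":0.0015,"twist":0},
])

```text
t: 35.65
eef_pos: [491.2, -283.0, 16.0]
tcp_rot: [-3.141, 0.0, -3.124]
ft_force: [-0.2, 0.7, 0.1]
opening: 0.413
```

Near contact; one more millimetre.

Request:
carry_out([
  {"dx":0,"dy":0,"dz":0.0005,"twist":0},
  {"dx":0,"dy":0,"dz":0.001,"twist":0},
  {"dx":0,"dy":0,"dz":0.001,"twist":0},
])

```text
t: 35.95
eef_pos: [491.3, -283.1, 15.9]
tcp_rot: [-3.141, 0.001, -3.124]
ft_force: [-2.1, 1.4, 10.5]
opening: 0.417
```

Request:
carry_out([
  {"dx":0,"dy":0,"dz":0,"twist":0},
  {"dx":0,"dy":0,"dz":0,"twist":0},
  {"dx":0,"dy":0,"dz":0,"twist":0},
  {"dx":0,"dy":0,"dz":0,"twist":0},
  {"dx":0,"dy":0,"dz":0,"twist":0},
], grip=0.052)

```text
t: 36.45
eef_pos: [491.2, -283.0, 14.9]
tcp_rot: [3.142, -0.0, -3.124]
ft_force: [-0.3, -0.4, 0.6]
opening: 0.548
```

Request:
carry_out([
  {"dx":0,"dy":0,"dz":-0.008,"twist":0},
  {"dx":0,"dy":0,"dz":-0.025,"twist":0},
  {"dx":0,"dy":0,"dz":-0.055,"twist":0},
  {"dx":0,"dy":0,"dz":-0.1,"twist":0},
  {"dx":0,"dy":0,"dz":-0.14,"twist":0},
])

```text
t: 36.95
eef_pos: [491.0, -282.9, 157.3]
tcp_rot: [-3.141, 0.0, -3.124]
ft_force: [0.8, -1.2, -0.4]
opening: 0.548
```

Request:
carry_out([
  {"dx":0,"dy":-0.03,"dz":-0.04,"twist":0},
  {"dx":0,"dy":-0.08,"dz":-0.06,"twist":0},
  {"dx":0,"dy":-0.13,"dz":-0.06,"twist":0},
  {"dx":0,"dy":-0.18,"dz":-0.06,"twist":0},
  {"dx":0,"dy":-0.22,"dz":-0.06,"twist":0},
])

```text
t: 37.45
eef_pos: [494.6, -505.2, 216.0]
tcp_rot: [-3.141, 0.001, -3.124]
ft_force: [-0.1, 0.2, -0.2]
opening: 0.547
```

```bash
python3 - <<'E'
from h import *
inT()
im,d=read_camera('top');cv2.imwrite('pics/t16.png',cv2.resize(im[90:280,120:500,::-1],None,fx=2,fy=2))
P=cloud('top',d);Z=P[...,2];i=im.astype(int);red=(i[...,0]>i[...,2]+40)
def rect(n,m):
    Q=P[m];print(n,len(Q),[np.round(v,1) for v in cv2.minAreaRect(Q[:,:2].astype(np.float32))] if len(Q)>5 else '',np.percentile(Q[:,2],[50,97]).round(1) if len(Q)>5 else '')
box=lambda x,y,r:np.hypot(P[...,0]-x,P[...,1]-y)<r
rect("pusher top",(Z>185)&(Z<215)&box(428,1,40)); rect("puck",(Z>40)&(Z<75)&box(428,1,50))
rect("standing cap",(Z>125)&(Z<142)&box(370,260,40))
t=lambda y0:(abs(P[...,1]-y0)<24)&(abs(P[...,0]-498)<80)&(Z>20)&(Z<60)&(red|(i.min(2)>110))
rect("placed",t(-283)); rect("kept",t(-373))
z0=np.load('pics/top0.npz');P=cloud('top',z0['d']);Z=P[...,2];i=z0['im'].astype(int);red=(i[...,0]>i[...,2]+40);rect("kept before",t(-373))
E
```

```text
track -148.2 -548.7 z 216.0 F [-0.1  0.2 -0.2] open 52.0 t 37.45
pusher top 81 [array([428.8,   0.5]), array([16.5, 16.6]), np.float64(89.9)] [200.4 204.1]
puck 243 [array([4.287e+02, 1.000e-01]), array([30. , 62.9]), np.float64(1.9)] [59. 67.]
standing cap 154 [array([370.8, 258.1]), array([26. , 28.5]), np.float64(0.1)] [135.4 139.4]
placed 79 [array([ 539.1, -290.1]), array([37.4, 20.5]), np.float64(52.5)] [36.9 45.1]
kept 662 [array([ 504.5, -371.8]), array([119.3,  37.1]), np.float64(2.8)] [42.9 48.3]
kept before 633 [array([ 504.7, -372.4]), array([119.1,  36.7]), np.float64(1.5)] [42.5 48.9]
```

Standing bottle (370.8, 258.1), kept bottle and pusher all check out. The arm hides the placed bottle from above, so I'll measure it with the scene camera.

```bash
python3 - <<'E'
from h import *
im,d=read_camera('scene');P=cloud('scene',d);Z=P[...,2];i=im.astype(int);red=(i[...,0]>i[...,2]+35)
for n,y0 in (("placed",-283),("kept",-373)):
    m=(abs(P[...,1]-y0)<26)&(abs(P[...,0]-498)<84)&(Z>12)&(Z<60)&(red|(i.min(2)>120))
    Q=P[m];print(n,len(Q),[np.round(v,1) for v in cv2.minAreaRect(Q[:,:2].astype(np.float32))],np.percentile(Q,[2,98],axis=0).round(0))
    for x0 in range(435,570,15):
        k=P[(abs(P[...,1]-y0)<20)&(abs(P[...,0]-x0)<6)&(Z<70)];k=k[k[:,2]>np.percentile(k[:,2],85)] if len(k) else k
        if len(k): print(x0,k[:,1].mean().round(1),k[:,2].mean().round(1),end=" | ")
    print()
go(300,-560,260,180)
E
```

```text
placed 231 [array([ 489.2, -282.1]), array([118.6,  32.5]), np.float64(2.5)] [[ 433. -295.   30.]
 [ 544. -267.   49.]]
435 -285.0 47.2 | 450 -283.6 47.6 | 465 -284.0 46.2 | 480 -285.3 47.2 | 495 -285.1 47.0 | 510 -285.1 46.6 | 525 -283.7 46.6 | 540 -287.7 44.2 | 555 -282.4 40.3 | 
kept 270 [array([ 503. , -370.1]), array([115.2,  36.4]), np.float64(0.4)] [[ 449. -385.   29.]
 [ 559. -353.   49.]]
435 -360.2 10.7 | 450 -373.6 46.7 | 465 -368.5 46.5 | 480 -370.4 47.3 | 495 -369.7 47.4 | 510 -370.5 46.7 | 525 -370.7 46.1 | 540 -368.5 45.9 | 555 -369.2 42.2 | 
at [ 493.8 -507.5  214.6] yaw -179.2 -> shift m [ 0.1945 -0.0498 -0.0454] twist 0.8 rows>= 5
```

The placed bottle lies level in the free lane at the same height as the kept one. Handing in.

```bash
python3 -c "
from cell import *
print(job_done())"
```

```text
the job is handed in; nothing more can be done
None
```

The job is done and handed in at about 37.5 s of the 72 s allowed, but I dropped the pusher once on the way and it knocked the standing bottle.

**What I did:** The tool can only point down, so I tilted the pusher in the grip by pressing it against the rail. I reached under the guard with it and rolled the bottle slowly into the catch tray. I then righted the pusher against the rail, stood it on the bench, and laid the bottle in the tote's free lane.

**What went wrong:**
- **Pusher dropped:** I moved too fast after the first tilt and it slipped out of the grip, before the bottle had been touched. It came to rest leaning on the standing bottle, whose cap was then about 20 mm off its place. I regrasped it there and used it as it lay, pushing with the puck's rim instead of its flat face.
- **Handle crept:** it slid in the pads while I righted it, so the pusher stands within about 15 mm of its old place, turned about 17°.
- **Sideways load in the tray:** the wrist read 24 N briefly while the gripper closed on the bottle, still under the limits.

**Last checks:**

| Item | Reading |
|---|---|
| Pusher | upright: handle top at 200 mm, less than 1 mm off its puck |
| Standing bottle | cap at (370.8, 258.1) mm, first seen at (370.7, 258.8) mm |
| Kept bottle | moved less than 1 mm |
| Placed bottle | top at 46–47 mm along the body, same height as the kept one, on the free lane |
| Arm | clear of everything |

The arm hid the placed bottle from the top camera, so I checked it only with the scene camera's depth. The picture limit also stopped me viewing a final image.

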